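# Level the drilling stage and chuck a fresh practice plug

### The arm

A 6-joint arm with a two-finger parallel gripper is mounted at the origin on the work surface. World frame = base frame: x ahead of the robot, y to its left, z up, the work surface at z = 0. Lengths are in m, angles in rad, forces in N, time in s.
With the tool pointing down it reaches from about 0.3 to 0.825 m from the base axis. Payload 5.4 kg.
Tool frame: the origin (TCP) lies between the finger pads; the fingertips stand 22 mm ahead of it and the grasp point (between the pads) lies 3 mm ahead of it; z points along the fingers, y is the line along which they close (so a half turn about z gives the same grasp; the last joint's range is limited). The gripper opens to 92 mm and grips with 3 to 60 N. Pads are 20 mm wide; open, the fingers measure 128 mm over their backs; the gripper's body (75 mm by 189 mm) begins 69 mm behind the grasp point.
Start: joints at [-1.451, 0.158, 1.597, -0, 1.386, -0.21], TCP at [0.186, -0.544, 0.199] pointing down, gripper open.
Joint ranges: [-2.91, 2.91], [-0.94, 2.29], [0.18, 2.7], [-1.29, 4.43], [0.17, 2.64], [-3, 3]. Speed limits (rad/s): [2.57, 2.57, 3.14, 3.14, 3.14, 3.14].

### API

Orientations are given as a unit quaternion [w, x, y, z].
In Python, from plant import bot, vision gives the robot as it stands.
- The arm moves only by the tool move_arm, never from a script. Its argument "plan" is a list of rows, each a list of 7 numbers: the shift along the tool's x, y, z as a fraction of full scale, then the turn, a rotation vector about the tool's x, y, z as a fraction of full scale, then the opening, from 0 (shut) to 1 (fully open). A call has exactly 8 rows; each row is the pose to reach, as a shift and turn from the pose commanded when the call began, along the tool's axes at that moment; what a row does not reach only later rows make up. Full scale, the value 1, is 0.1 m for a shift and 30 degrees for a turn. A row lasts 1/8 s, in which the tool goes at most 62.5 mm and 10.7 degrees, less where a joint would pass 70% of its speed; a pose out of reach is approached as far as the arm can. A call with a number of a shift or a turn outside -1 to 1 is refused whole. A call with a gripper value outside its range is refused whole. The fingers move at their own pace and stop on an object; "newtons" is the grip in N (left out, the last holds). Time passes only in rows, so rows that repeat a pose let the fingers close, or fill a call up. It gives the time, the measured TCP pose, the force and the opening at its end, in the units of the state.
- bot.get_state(): the state, without advancing time (a new reading comes with each control period).
- vision.snapshot(name): name is "scene" or "top" or "wrist"; returns (picture, depth): 384x512x3 uint8, blue, green, red; 384x512 float32, m along the optical axis (not along the pixel's ray), 0 where there is no reading.
- vision.camera_params(name): a dict with "fx", "fy", "cx", "cy" (pixels), "rvec" (rotation vector, rad) and "tvec" (3), from world to camera coordinates, as OpenCV has them; the wrist camera has in their place "hand_eye" (4x4, takes a point from camera to tool coordinates, whose origin is the TCP and whose axes are the flange's). Camera axes: x right, y down, z forward; pixel columns grow to the right and rows downward; lengths in m; the calibration is good to about 2 mm. A picture is of the moment at which its call begins: read the wrist's pose just before it. camera_params takes no time and is no camera call.
- bot.close_job(): hands the job in, once; it reports no verdict.
The state is a dict: "time_s": time; "q": joint angles; "joint_velocities": joint speeds; "joint_torque": joint torques, N m; "tcp_pos": TCP position; "eef_rot": TCP orientation; "ft_force": force on the tool from outside, world axes, zero at the start; "wrist_torque": the same for the moment, N m; "gripper_width": finger opening in m.
Only numpy, scipy, OpenCV 4.12 (cv2) and the standard library are available. Lean on these libraries where they do the work, as an engineer would, in place of code of your own. Each camera call takes 0.05 s, during which the arm holds its last target. There are 200 camera calls.

### The job

Get the drilling station ready for the next trainee: slide the orange levelling wedge, thin end first, under the low left edge of the aluminium specimen plate until the plate sits level on it; only then open the chuck on the plate, stand the tall fresh plug in it (blue end down, right on the chuck floor) and turn the knurled sleeve clockwise until all three jaws grip the plug firmly. Put every short, spent plug that stands about on the mat into the steel tray on top of the blue power unit, and leave the other things on the bench where they are.

Things in the scene. Friction and masses are not known exactly. Their poses are not given: they have to be found in the camera images.
- stage: fixed dark pivot rail that carries the aluminium plate; origin on the bench below the plate's middle, x along the pivot (away from the robot at yaw 0), y from the pivot to the plate's low free edge (left at yaw 0). Plate 170 (x) by 200 (y), 12 mm thick; pivot axis at stage y = -100 mm, 26 mm high; plate top 38 mm above the bench when level. A level vial lies on it at stage x = -74, y = -15 mm
- plate (a joint): tilt of the plate, rad: 0 = level (the vial's bubble then stands between its two black lines), negative = free edge low. Starts on its stop at -0.077 under its own weight (about 7 N at the free edge) and drops back if the wedge comes out; above 0 the wedge is too far in: draw it back
- plate_edge (a point): middle of the free edge: lowest line of its round steel lip (10 mm across, 170 mm long along stage x) that rides on the wedge; 195 mm from the pivot, about 9 mm above the bench at the start, 24 mm when level. Rubber feet 16 mm across stand under the plate near it at stage x = -72 and +72 mm: the wedge goes in midway between them, along stage -y
- wedge: orange plastic wedge, loose, 110 g: 140 long, 40 wide, flat below, its top a plain slope from 3 mm thick at the nose to 32.4 mm at the tail. Origin mid-underside; +x to the nose, z up. The plate is level with the lip 100 to 105 mm back from the nose, some 35 to 40 mm of tail left outside. Push the tail (about 10 N) or slide it gripped across its width; friction holds it
- chuck_floor (a point): centre of the flat steel floor inside the chuck, on the chuck's axis: where the plug's underside must stand. The floor is 18 mm above the plate's underside (6 mm above its top); axes as the plate's, z up the chuck's axis.
- sleeve_center (a point): centre of the chuck's dark knurled sleeve, on the axis at half its height: a ring 64 mm in outer diameter, 22 mm tall, its lower rim 8 mm above the plate's top. Grip it across its diameter from above. The jaw tops stand 24 mm above this point and a plug in the chuck 45 mm above it
- sleeve (a joint): turn of the sleeve, rad, 0 to 1.4: 0 = jaws fully open; grows turned clockwise seen from above, driving the three jaws inward together, 6 mm per rad. Jaw faces are 21 mm from the axis at 0, so they meet a plug (15 mm radius) at about 1.0. Starts nearly shut (1.05 to 1.35); stiff (0.2 N m), stays where it is left
- jaw1: steel chuck jaw, 12 mm wide, 12 mm tall, 10 mm radially, standing above the sleeve; origin on the chuck's axis at the level of the jaw's underside, 25 mm above the chuck floor; x points outward through the jaw. All three stand 120 degrees apart, at 60, 180 and 300 degrees from the plate's x
- jaw2: second jaw, as jaw1
- jaw3: third jaw, as jaw1
- fresh_plug: the fresh practice plug, loose, 60 g: a cylinder 30 mm in diameter and 58 mm tall, blue shank below (36 mm), plain ivory bone-like head above; stands upright on the mat; origin at the centre of its underside, z up its axis
- used1: spent practice plug: a cylinder 30 mm in diameter, 38 mm tall, blue shank with a tan head that has dark drilled pits in its top; 45 g; origin at the centre of its underside, z up its axis. May be absent (None).
- used2: spent practice plug: a cylinder 30 mm in diameter, 38 mm tall, blue shank with a tan head that has dark drilled pits in its top; 45 g; origin at the centre of its underside, z up its axis. May be absent (None).
- used3: spent practice plug: a cylinder 30 mm in diameter, 38 mm tall, blue shank with a tan head that has dark drilled pits in its top; 45 g; origin at the centre of its underside, z up its axis. May be absent (None).
- used4: spent practice plug: a cylinder 30 mm in diameter, 38 mm tall, blue shank with a tan head that has dark drilled pits in its top; 45 g; origin at the centre of its underside, z up its axis. May be absent (None).
- tray_in (a point): centre of the inner floor of the shiny steel tray that lies on the blue power unit, 92 mm above the bench; inside 184 mm (x) by 164 mm (y), rim 23 mm above this floor; x and y along the tray's sides
- rinse_bottle: white rinse bottle with red cap, 56 mm in diameter, 150 mm tall; a bystander to leave alone; origin at the centre of its underside
- burr_jar: glass jar with blue lid, 52 mm in diameter, 60 mm tall; a bystander to leave alone; origin at the centre of its underside
- dish: shallow glass dish, 90 mm in diameter; a bystander to leave alone; origin at the centre of its underside
- probe: green-handled probe, 160 mm, lying; a bystander to leave alone; origin at the centre of its underside
- clean_brush: cleaning brush, lying; a bystander to leave alone; origin at the centre of its underside
- tape_roll: roll of white tape, 64 mm in diameter, 19 mm tall; a bystander to leave alone; origin at the centre of its underside
- pot: steel pot, 64 mm in diameter, 50 mm tall; a bystander to leave alone; origin at the centre of its underside

How it is judged:
By the outcome, as a careful person would: the job done as asked, in the order asked, and still so for the second after the job is handed in, with the robot touching nothing.
Of used1, used2, used3, used4 only 2 to 4 are there at a start; the rules pass over those that are not, and their reading is None.
At some moment in a run one of used1, used2, used3, used4, wedge may be knocked a few centimetres aside while the robot is not near it.
It also fails if it takes over 210 s, if anything falls off the work surface, if the arm or the gripper's body presses on something with over 40 N, if the wrist force passes 120 N, or if a joint passes its speed limit or range.

## Working session

There is one attempt and no reset: what is moved stays moved. The work goes in short steps, Python scripts to look and compute and a tool call to move; the robot and the scene stay as the last step left them, time stands still between calls to the robot, and variables do not carry over. Pictures are saved under pics/ and viewed, on a budget of 14 in all, crops included, one or two more only if the job needs it, and the job is handed in when it is done.

Besides the shell and the picture viewer there is one more tool, called after "Emit:" by a JSON object that holds its "method" and its "body", one argument or row to a line. move_arm: Moves the arm, as the interface text tells. Shift numbers are shares of 0.1 m and turn numbers shares of 30 degrees, none past 1 either way. Its arguments: {"type":"object","properties":{"plan":{"type":"array"},"newtons":{"type":"number"}},"required":["plan"]}

```bash
ls; mkdir -p pics; cat > h.py <<'E'
import numpy as np, cv2
from scipy.spatial.transform import Rotation as R
from plant import bot, vision
def pose():
    s=bot.get_state(); q=s['eef_rot']
    return np.array(s['tcp_pos']), R.from_quat([q[1],q[2],q[3],q[0]]).as_matrix(), s
def snap(name):
    p,Rm,s=pose(); img,d=vision.snapshot(name); c=vision.camera_params(name)
    if name=='wrist':
        H=np.array(c['hand_eye']); A=Rm@H[:3,:3]; t=p+Rm@H[:3,3]
    else:
        A=cv2.Rodrigues(np.array(c['rvec'],float))[0].T; t=-A@np.array(c['tvec'],float).ravel()
    v,u=np.mgrid[:384,:512]
    X=np.dstack([(u-c['cx'])/c['fx']*d,(v-c['cy'])/c['fy']*d,d])@A.T+t
    X[d==0]=np.nan
    return img,X,(A,t,c)
def save(name,img,X,cam,f):
    cv2.imwrite(f'pics/{f}.png',img); np.savez(f'pics/{f}.npz',img=img,X=X,A=cam[0],t=cam[1],k=[cam[2][a] for a in('fx','fy','cx','cy')])
def onplane(f,u,v,z):
    n=np.load(f'pics/{f}.npz'); k=n['k']; r=n['A']@np.array([(u-k[2])/k[0],(v-k[3])/k[1],1]); return n['t']+r*(z-n['t'][2])/r[2]
def proj(f,P):
    n=np.load(f'pics/{f}.npz'); k=n['k']; c=(np.atleast_2d(P)-n['t'])@n['A']; return c[:,:2]/c[:,2:]*k[:2]+k[2:]
E
python3 - <<'E'
from h import *
for n in('top','scene'):
    i,X,c=snap(n); save(n,i,X,c,n+'0'); print(n,c[1],c[2]['fx'])
a,b=cv2.imread('pics/top0.png'),cv2.imread('pics/scene0.png')
cv2.imwrite('pics/t0.png',cv2.resize(a,(800,600),interpolation=cv2.INTER_CUBIC))
print(pose())
E
```

```text
pics
top [0.4999254  0.01394126 1.00442588] 357.3526625237081
scene [1.09808182 0.71543111 0.83266724] 425.524461852201
(array([ 0.18613425, -0.54343559,  0.1978427 ]), array([[ 9.46095540e-01,  3.23887631e-01, -1.78864590e-04],
       [ 3.23887482e-01, -9.46094203e-01,  1.63017174e-03],
       [ 3.58769712e-04, -1.60023021e-03, -9.99998655e-01]]), {'time_s': 0.1, 'q': array([-1.45109173e+00,  1.58971779e-01,  1.59807176e+00,  1.73841136e-05,
        1.38618898e+00, -2.10134502e-01]), 'joint_velocities': array([-6.82500250e-04, -4.07461465e-04, -2.78439403e-03,  2.88785290e-05,
       -4.49664461e-04, -1.72466157e-03]), 'joint_torque': array([-4.75924196e-06, -3.86504638e+01, -3.22958708e+01,  7.03751855e-02,
        3.39475670e-02, -4.88629519e-05]), 'tcp_pos': array([ 0.18613425, -0.54343559,  0.1978427 ]), 'eef_rot': array([-8.18709146e-04,  9.86431498e-01,  1.64171337e-01,  4.55949354e-05]), 'ft_force': array([0.56922052, 0.15147035, 0.58344734]), 'wrist_torque': array([0.00374899, 0.02185297, 0.0351318 ]), 'gripper_width': 0.09217480904817967})
```

View pics/t0.png

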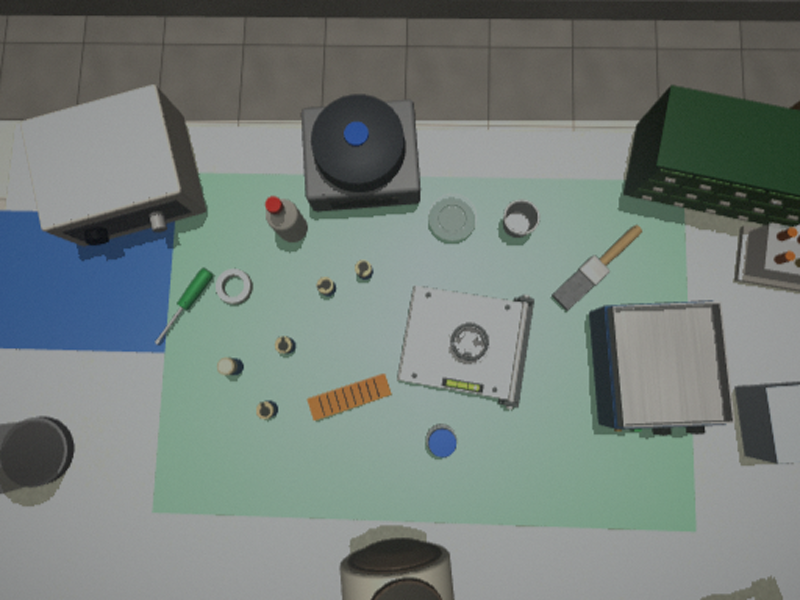

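View pics/scene0.png

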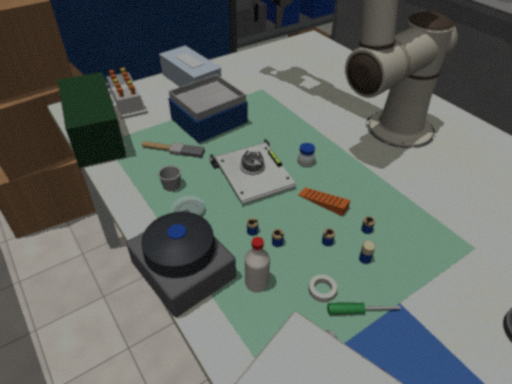

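Top view (800x600 scale): four spent plugs at about (326,286), (363,269), (285,345), (266,410). The fresh plug is at (229,367), the wedge at (350,397), the chuck at (468,342) and the tray at (668,365).

```bash
cat > m.py <<'E'
from h import *
n=np.load('pics/top0.npz'); X=n['X']; img=n['img']; s=.64
hsv=cv2.cvtColor(img,cv2.COLOR_BGR2HSV)
for nm,(u,v) in dict(u1=(326,286),u2=(363,269),u3=(285,345),u4=(266,410),fresh=(229,367)).items():
    u,v=int(u*s),int(v*s); W=X[v-14:v+15,u-14:u+15].reshape(-1,3)
    z=W[:,2]; m=(z>np.nanmax(z)-.006); P=W[m]; print(nm,np.nanmax(z).round(4),m.sum(),P.mean(0).round(4),((P.max(0)+P.min(0))/2).round(4),np.ptp(P,0).round(3))
m=(hsv[...,0]>5)&(hsv[...,0]<18)&(hsv[...,1]>140)
vv,uu=np.mgrid[:384,:512]; m&=(vv>230)&(vv<280)&(uu>180)&(uu<260)
P=X[m]; c=P.mean(0); 
r=cv2.minAreaRect(P[:,:2].astype(np.float32)); print('wedge',r,m.sum())
ev=np.linalg.svd(P[:,:2]-c[:2],full_matrices=False)[2][0]; a=(P[:,:2]-c[:2])@ev
print(ev,np.polyfit(a,P[:,2],1),a.min(),a.max(),P[:,2].min(),P[:,2].max())
# tray
for nm,(u,v) in dict(tray=(668,365),trayTL=(640,330),trayBR=(700,400)).items(): print(nm,X[int(v*s),int(u*s)].round(3))
# plate
W=X[180:262,250:345]; I=(W[...,2]>.01)&(W[...,2]<.05); 
c0=X[int(342*s),int(468*s)]; print('chuck px',c0)
m=(np.abs(X[...,0]-c0[0])<.13)&(np.abs(X[...,1]-c0[1])<.13)&(X[...,2]>.055)
P=X[m]; print('sleeve+',m.sum(),P.mean(0),P.min(0),P.max(0))
m=(np.abs(X[...,0]-c0[0])<.13)&(np.abs(X[...,1]-c0[1])<.14)&(X[...,2]>.02)&(X[...,2]<.042)&(hsv[...,1]<40)&(hsv[...,2]>120)
P=X[m]; print('plate',m.sum(),P.mean(0)); A=np.c_[P[:,:2]-P[:,:2].mean(0),np.ones(len(P))]; print(np.linalg.lstsq(A,P[:,2],rcond=None)[0]); print(cv2.minAreaRect(P[:,:2].astype(np.float32)))
i=cv2.resize(img[150:300,100:480],None,fx=2.1,fy=2.1,interpolation=3); cv2.imwrite('pics/crop0.png',i)
E
python3 m.py
```

```text
u1 0.0415 79 [0.656  0.1763 0.0381] [0.6554 0.1768 0.0385] [0.028 0.026 0.006]
u2 0.0421 79 [0.6875 0.1108 0.0386] [0.687  0.1104 0.0391] [0.028 0.028 0.006]
u3 0.0421 80 [0.5486 0.2451 0.0382] [0.5489 0.2445 0.0391] [0.027 0.027 0.006]
u4 0.0427 70 [0.4354 0.2718 0.0384] [0.4357 0.2706 0.0397] [0.027 0.027 0.006]
fresh 0.0602 92 [0.5089 0.3373 0.057 ] [0.5083 0.3372 0.0573] [0.027 0.027 0.006]
wedge ((0.46116310358047485, 0.12756159901618958), (0.03568878397345543, 0.13741514086723328), 19.70344352722168) 566Traceback (most recent call last):
  File "m.py", line 11, in <module>
    ev=np.linalg.svd(P[:,:2]-c[:2],full_matrices=False)[2][0]; a=(P[:,:2]-c[:2])@ev
       ~~~~~~~~~~~~~^^^^^^^^^^^^^^^^^^^^^^^^^^^^^^^^^^^
    u, s, vh = gufunc(a, signature=signature)
               ~~~~~~^^^^^^^^^^^^^^^^^^^^^^^^
    raise LinAlgError("SVD did not converge")
numpy.linalg.LinAlgError: SVD did not converge
```

```bash
sed -i 's/^P=X\[m\]; c=P.mean(0); *$/P=X[m]; P=P[~np.isnan(P[:,2])]; c=P.mean(0)/; s/^P=X\[m\]; print/P=X[m]; P=P[~np.isnan(P[:,2])]; print/' m.py; python3 m.py | tail -n +6
```

```text
wedge ((0.46116310358047485, 0.12756159901618958), (0.03568878397345543, 0.13741514086723328), 19.70344352722168) 566
[ 0.33984587 -0.94048115] [-0.20613982  0.01730847] -0.06822721001888646 0.06910498042809456 -0.000812231653629869 0.03327399861136604
tray [ 0.53  -0.392  0.09 ]
trayTL [ 0.584 -0.347  0.094]
trayBR [ 0.474 -0.441  0.092]
chuck px [ 0.56255435 -0.07542032  0.03744838]
sleeve+ 273 [ 0.5607828  -0.07598538  0.06331339] [ 0.52961022 -0.10744474  0.0551061 ] [ 0.5932953  -0.04440053  0.07982387]
plate 3944 [ 0.5645684  -0.0685653   0.03017316]
[-0.00967081 -0.06891223  0.03017316]
((0.5621533393859863, -0.06802620738744736), (0.20164485275745392, 0.19995218515396118), 81.81690216064453)
```

View pics/crop0.png

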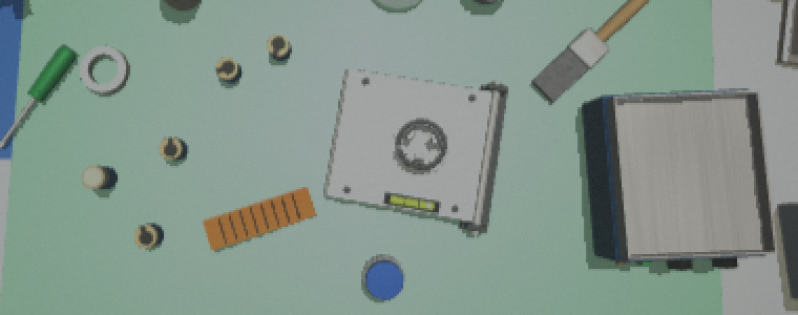

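```bash
cat >> h.py <<'E'
def W(a): return (a+180)%360-180
def calls(targets, start=None):
    """tool-down moves: split each (x,y,z,yaw) in calls; print shift & turn as fractions"""
    if start is None:
        p,Rm,_=pose(); yaw=np.degrees(np.arctan2(Rm[1,0],Rm[0,0]))
    else: p,yaw=np.array(start[:3]),start[3]
    for T in targets:
        T=np.array(T,float); first=True
        while True:
            c,s=np.cos(np.radians(yaw)),np.sin(np.radians(yaw)); A=np.array([[c,s,0],[s,-c,0],[0,0,-1]])
            f=A.T@(T[:3]-p)/.1; t=-W(T[3]-yaw)/30
            k=max(1,np.abs(f).max()); g=np.round(f/k,3); tt=np.round(np.clip(t,-1,1),3)
            if not first and np.abs(f).max()<.01 and abs(t)<.01: break
            print('[%g,%g,%g, 0,0,%g]'%(*g,tt)); p=p+A@g*.1; yaw=yaw-tt*30; first=False
        print('  ->',p.round(4),round(W(yaw),1))
    return
E
python3 - <<'E'
from h import *
s=2.1
f=lambda u,v,z: onplane('top0',100+u/s,150+v/s,z)
a,b=f(347,70,.0225),f(326,197,.0225); c,d=f(490,90,.038),f(467,226,.038)
print('free edge',a,b,(a+b)/2,np.linalg.norm(a-b)); print('pivot side',c,d)
print('chuck',f(421,145,.08), 'vial',f(411,203,.04))
for q in [(612,97),(758,92),(772,250),(626,261)]: print('tray rim',f(*q,.115).round(3))
print('tray hand-eye',vision.camera_params('wrist')['hand_eye'])
calls([(.4435,.1745,.14,110)])
E
```

```text
free edge [0.6575068  0.01794751 0.0225    ] [0.49015504 0.04117509 0.0225    ] [0.57383092 0.0295613  0.0225    ] 0.16895600274067937
pivot side [ 0.63311938 -0.16738141  0.038     ] [ 0.45889704 -0.1385501   0.038     ]
chuck [ 0.55719471 -0.07531476  0.08      ] vial [ 0.48576115 -0.06739561  0.04      ]
tray rim [ 0.618 -0.296  0.115]
tray rim [ 0.628 -0.467  0.115]
tray rim [ 0.445 -0.475  0.115]
tray rim [ 0.428 -0.309  0.115]
tray hand-eye [[ 4.61114234e-04 -9.66938826e-01 -2.55008028e-01  7.22864736e-02]
 [ 9.99999316e-01  7.20033079e-04 -9.21986746e-04  8.86618227e-04]
 [ 1.07511900e-03 -2.55007428e-01  9.66938496e-01 -1.85286429e-01]
 [ 0.00000000e+00  0.00000000e+00  0.00000000e+00  1.00000000e+00]]
[0.799,-1,0.097, 0,0,-1]
[1,-0.392,0.081, 0,0,-1]
[1,0.152,0.077, 0,0,-1]
[1,0.799,0.097, 0,0,-0.037]
[1,0.831,0.099, 0,0,0]
[1,0.831,0.099, 0,0,0]
[0.293,0.243,0.028, 0,0,0]
  -> [0.4435 0.1745 0.14  ] 110.0
```

Emit:
{"method": "move_arm", "body": {
  "plan": [
    [0.8,-1,0.1,0,0,-1,1],
    [0.8,-1,0.1,0,0,-1,1],
    [0.8,-1,0.1,0,0,-1,1],
    [0.8,-1,0.1,0,0,-1,1],
    [0.8,-1,0.1,0,0,-1,1],
    [0.8,-1,0.1,0,0,-1,1],
    [0.8,-1,0.1,0,0,-1,1],
    [0.8,-1,0.1,0,0,-1,1]
  ]
}}

```text
time_s: 1.1
tcp_pos: [0.2294, -0.4237, 0.1887]
eef_rot: [-0.0, 0.91, 0.414, 0.0]
ft_force: [-0.8, -1.0, -0.1]
gripper_width: 0.0919
```

Emit:
{"method": "move_arm", "body": {
  "plan": [
    [1,-0.4,0,0,0,-1,1],
    [1,-0.4,0,0,0,-1,1],
    [1,-0.4,0,0,0,-1,1],
    [1,-0.4,0,0,0,-1,1],
    [1,-0.4,0,0,0,-1,1],
    [1,-0.4,0,0,0,-1,1],
    [1,-0.4,0,0,0,-1,1],
    [1,-0.4,0,0,0,-1,1]
  ]
}}

```text
time_s: 2.1
tcp_pos: [0.265, -0.322, 0.1887]
eef_rot: [-0.0, 0.772, 0.635, 0.0]
ft_force: [0.1, -0.2, -1.2]
gripper_width: 0.0917
```

Emit:
{"method": "move_arm", "body": {
  "plan": [
    [1,0.15,0,0,0,-1,1],
    [1,0.15,0,0,0,-1,1],
    [1,0.15,0,0,0,-1,1],
    [1,0.15,0,0,0,-1,1],
    [1,0.15,0,0,0,-1,1],
    [1,0.15,0,0,0,-1,1],
    [1,0.15,0,0,0,-1,1],
    [1,0.15,0,0,0,-1,1]
  ]
}}

```text
time_s: 3.1
tcp_pos: [0.299, -0.2267, 0.1887]
eef_rot: [-0.0, 0.582, 0.813, 0.0]
ft_force: [0.4, 0.0, -0.1]
gripper_width: 0.0919
```

Emit:
{"method": "move_arm", "body": {
  "plan": [
    [1,0.8,0,0,0,0,1],
    [1,0.8,0,0,0,0,1],
    [1,0.8,0,0,0,0,1],
    [1,0.8,0,0,0,0,1],
    [1,0.8,0,0,0,0,1],
    [1,0.8,0,0,0,0,1],
    [1,0.8,0,0,0,0,1],
    [1,0.8,0,0,0,0,1]
  ]
}}

```text
time_s: 4.1
tcp_pos: [0.3423, -0.1064, 0.1887]
eef_rot: [-0.0, 0.582, 0.813, 0.0]
ft_force: [-0.6, 1.2, 0.8]
gripper_width: 0.0918
```

Emit:
{"method": "move_arm", "body": {
  "plan": [
    [1,0.8,0,0,0,0,1],
    [1,0.8,0,0,0,0,1],
    [1,0.8,0,0,0,0,1],
    [1,0.8,0,0,0,0,1],
    [1,0.8,0,0,0,0,1],
    [1,0.8,0,0,0,0,1],
    [1,0.8,0,0,0,0,1],
    [1,0.8,0,0,0,0,1]
  ]
}}

```text
time_s: 5.1
tcp_pos: [0.3857, 0.014, 0.1887]
eef_rot: [0.0, 0.582, 0.813, 0.0]
ft_force: [0.3, 0.5, -0.3]
gripper_width: 0.0918
```

Emit:
{"method": "move_arm", "body": {
  "plan": [
    [1,0.8,0,0,0,0,1],
    [1,0.8,0,0,0,0,1],
    [1,0.8,0,0,0,0,1],
    [1,0.8,0,0,0,0,1],
    [1,0.8,0,0,0,0,1],
    [1,0.8,0,0,0,0,1],
    [1,0.8,0,0,0,0,1],
    [1,0.8,0,0,0,0,1]
  ]
}}

```text
time_s: 6.1
tcp_pos: [0.429, 0.1346, 0.1888]
eef_rot: [0.0, 0.582, 0.813, 0.0]
ft_force: [-0.4, 0.3, 0.3]
gripper_width: 0.092
```

```bash
cat > w.py <<'E'
from h import *
import sys
f=sys.argv[1]; cam=sys.argv[2] if len(sys.argv)>2 else 'wrist'
i,X,c=snap(cam); save(cam,i,X,c,f); p,Rm,s=pose(); print(p.round(4),np.degrees(np.arctan2(Rm[1,0],Rm[0,0])).round(2),s['time_s'],s['gripper_width'],s['ft_force'].round(1))
hsv=cv2.cvtColor(i,cv2.COLOR_BGR2HSV); m=(hsv[...,0]>4)&(hsv[...,0]<19)&(hsv[...,1]>140)&(X[...,2]<.05)&(X[...,2]>.001)&(abs(X[...,1])<.3)&(X[...,0]>.3)&(X[...,0]<.75)
n,l,st,_=cv2.connectedComponentsWithStats(cv2.morphologyEx(m.astype(np.uint8),cv2.MORPH_CLOSE,np.ones((7,7)))); 
k=1+np.argmax(st[1:,4]); P=X[(l==k)&m]; P=P[~np.isnan(P[:,2])]
r=cv2.minAreaRect(P[:,:2].astype(np.float32)); print('wedge',r,len(P),P[:,2].min(),P[:,2].max())
A=np.c_[P[:,:2]-r[0],np.ones(len(P))]; print('grad',np.linalg.lstsq(A,P[:,2],rcond=None)[0], np.degrees(np.arctan2(*-np.linalg.lstsq(A,P[:,2],rcond=None)[0][1::-1])))
E
python3 w.py w1
```

```text
[0.429  0.1347 0.1887] 108.87 6.15 0.09219459619011021 [ 0.  -0.1 -1.3]
wedge ((0.4618326723575592, 0.128001868724823), (0.03904013708233833, 0.13948242366313934), 19.980436325073242) 3195 0.0012710357251939919 0.03245978681930117
grad [-0.07274632  0.19744238  0.01693627] -69.77401867804468
```

```bash
python3 - <<'E'
from h import *
calls([(.444,.1769,.10,110),(.444,.1769,.026,110)])
calls([(.5855+.0074,.1137+.0515,.026,82),(.5776+.0074,.0568+.0515,.026,82)],start=(.444,.1769,.026,110))
E
```

```text
[0.35,0.278,0.887, 0,0,-0.038]
  -> [0.444  0.1769 0.1   ] 110.0
[0,0,0.74, 0,0,0]
  -> [0.444  0.1769 0.026 ] 110.0
[-0.456,1,0, 0,0,0.933]
[0.024,0.394,0, 0,0,0]
  -> [0.5929 0.1652 0.026 ] 82.0
[-0.574,0.001,0, 0,0,0]
  -> [0.585  0.1083 0.026 ] 82.0
```

Emit:
{"method": "move_arm", "body": {
  "plan": [
    [0.35,0.28,0.88,0,0,-0.04,1],
    [0.35,0.28,0.88,0,0,-0.04,1],
    [0.35,0.28,0.88,0,0,-0.04,1],
    [0.35,0.28,0.88,0,0,-0.04,1],
    [0.35,0.28,0.88,0,0,-0.04,1],
    [0.35,0.28,0.88,0,0,-0.04,1],
    [0.35,0.28,0.88,0,0,-0.04,1],
    [0.35,0.28,0.88,0,0,-0.04,1]
  ]
}}

```text
time_s: 7.15
tcp_pos: [0.4442, 0.1771, 0.1009]
eef_rot: [0.0, 0.573, 0.82, 0.0]
ft_force: [-0.4, 0.7, -0.5]
gripper_width: 0.092
```

Emit:
{"method": "move_arm", "body": {
  "plan": [
    [0,0,0.5,0,0,0,1],
    [0,0,0.74,0,0,0,1],
    [0,0,0.74,0,0,0,1],
    [0,0,0.74,0,0,0,0.3],
    [0,0,0.74,0,0,0,0.3],
    [0,0,0.74,0,0,0,0.3],
    [0,0,0.74,0,0,0,0.3],
    [0,0,0.74,0,0,0,0.3]
  ],
  "newtons": 40
}}

```text
time_s: 8.15
tcp_pos: [0.4442, 0.1772, 0.0268]
eef_rot: [0.0, 0.573, 0.82, 0.0]
ft_force: [0.3, -0.2, -0.2]
gripper_width: 0.0439
```

Emit:
{"method": "move_arm", "body": {
  "plan": [
    [0,0,0,0,0,0,0.3],
    [0,0,0,0,0,0,0.3],
    [0,0,0,0,0,0,0.3],
    [0,0,0,0,0,0,0.3],
    [0,0,0,0,0,0,0.3],
    [0,0,0,0,0,0,0.3],
    [0,0,0,0,0,0,0.3],
    [0,0,0,0,0,0,0.3]
  ]
}}

```text
time_s: 9.15
tcp_pos: [0.4441, 0.1771, 0.0267]
eef_rot: [-0.0, 0.573, 0.82, 0.0]
ft_force: [0.5, -0.5, -0.3]
gripper_width: 0.0276
```

```bash
python3 w.py w2; python3 w.py t2 top
```

```text
[0.4441 0.1771 0.0267] 110.1 9.2 0.027581490861729147 [-0.2  0.7 -0.7]
wedge ((0.451246052980423, 0.15905708074569702), (0.03969528526067734, 0.07436835020780563), 20.008241653442383) 5147 0.00354691847757152 0.04953250467938247
grad [-0.04493485  0.11992046  0.02306494] -69.45875171848355
[0.4441 0.1771 0.0267] 110.1 9.25 0.02771248211027113 [ 0.1  0.8 -0.3]
wedge ((0.4666385054588318, 0.11270482838153839), (0.03593985363841057, 0.10615178197622299), 19.615909576416016) 420 0.0011657346187370354 0.02645894177010799
grad [-0.06290048  0.19741156  0.01386876] -72.3267611167422
```

View pics/w2.png

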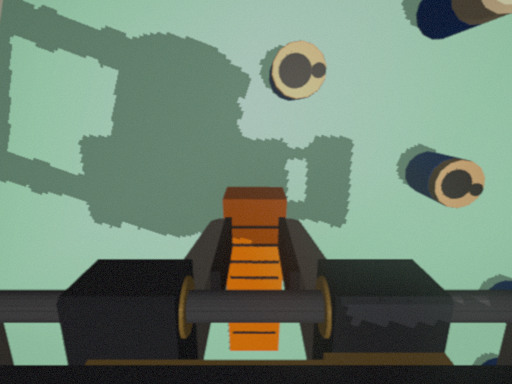

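The wedge lies between the fingers (columns 230–280), but the width reads 28 mm, not 40 mm. I'll command full closure to see whether it stalls.

Emit:
{"method": "move_arm", "body": {
  "plan": [
    [0,0,0,0,0,0,0],
    [0,0,0,0,0,0,0],
    [0,0,0,0,0,0,0],
    [0,0,0,0,0,0,0],
    [0,0,0,0,0,0,0],
    [0,0,0,0,0,0,0],
    [0,0,0,0,0,0,0],
    [0,0,0,0,0,0,0]
  ]
}}

```text
time_s: 10.25
tcp_pos: [0.4441, 0.1771, 0.0267]
eef_rot: [-0.0, 0.573, 0.82, 0.0]
ft_force: [-0.1, 0.2, -0.3]
gripper_width: 0.0002
```

```bash
python3 w.py w3
```

```text
[0.4442 0.1772 0.0267] 110.1 10.3 0.00015413513088523458 [ 0.2  0.3 -0.3]
wedge ((0.4434819221496582, 0.18093498051166534), (0.03949873894453049, 0.028559599071741104), 20.66597557067871) 2035 0.003071286964114406 0.04886047684740444
grad [ 0.1677297  -0.41583228  0.03001903] 111.96712879330106
```

View pics/w3.png

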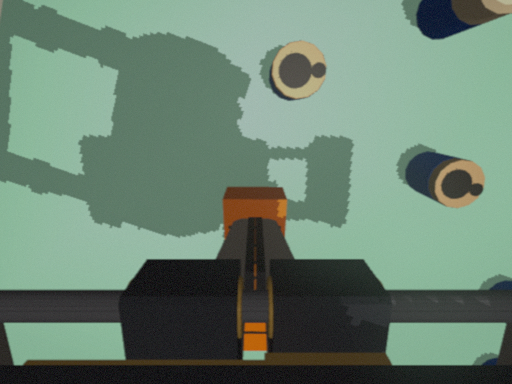

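```bash
python3 - <<'E'
from h import *
for f in('w1','w2','w3'):
    n=np.load(f'pics/{f}.npz');X=n['X'];p=[.4441,.1771,.0267]
    print(f)
    for v in range(190,384,16): print(v,[tuple(X[v,u].round(3)) for u in (235,242,256,270,290)])
    if f=='w1': print(cv2.imread('pics/w1.png')[300:380:20,256])
E
```

```text
w1
190 [(np.float64(0.415), np.float64(0.1), np.float64(0.0)), (np.float64(0.424), np.float64(0.103), np.float64(-0.0)), (np.float64(0.44), np.float64(0.109), np.float64(0.001)), (np.float64(0.455), np.float64(0.118), np.float64(0.015)), (np.float64(0.478), np.float64(0.126), np.float64(0.016))]
206 [(np.float64(0.422), np.float64(0.08), np.float64(0.0)), (np.float64(0.43), np.float64(0.082), np.float64(-0.0)), (np.float64(0.447), np.float64(0.089), np.float64(0.001)), (np.float64(0.463), np.float64(0.097), np.float64(0.01)), (np.float64(0.486), np.float64(0.106), np.float64(0.012))]
222 [(np.float64(0.428), np.float64(0.059), np.float64(0.0)), (np.float64(0.437), np.float64(0.062), np.float64(0.002)), (np.float64(0.454), np.float64(0.068), np.float64(0.0)), (np.float64(0.471), np.float64(0.076), np.float64(0.006)), (np.float64(0.495), np.float64(0.084), np.float64(0.005))]
238 [(np.float64(0.435), np.float64(0.037), np.float64(0.0)), (np.float64(0.444), np.float64(0.04), np.float64(-0.001)), (np.float64(0.462), np.float64(0.046), np.float64(0.0)), (np.float64(0.48), np.float64(0.052
[... 9885 characters left out ...]
.446), np.float64(0.187), np.float64(0.144)), (np.float64(0.446), np.float64(0.197), np.float64(0.154))]
366 [(np.float64(0.433), np.float64(0.197), np.float64(0.164)), (np.float64(0.435), np.float64(0.197), np.float64(0.163)), (np.float64(0.438), np.float64(0.197), np.float64(0.162)), (np.float64(0.44), np.float64(0.2), np.float64(0.164)), (np.float64(0.444), np.float64(0.201), np.float64(0.163))]
382 [(np.float64(0.434), np.float64(0.197), np.float64(0.167)), (np.float64(0.435), np.float64(0.198), np.float64(0.168)), (np.float64(0.437), np.float64(0.198), np.float64(0.167)), (np.float64(0.44), np.float64(0.199), np.float64(0.167)), (np.float64(0.443), np.float64(0.201), np.float64(0.167))]
```

```bash
python3 - <<'E'
from h import *
for f,cs in(('w2',(222,290)),('w3',(245,256,262))):
    n=np.load(f'pics/{f}.npz');X=n['X']
    for u in cs: print(f,u,[(v,*(X[v,u]*1000).round(0)) for v in range(206,228,2)])
E
```

```text
w2 222 [(206, np.float64(421.0), np.float64(171.0), np.float64(-1.0)), (208, np.float64(422.0), np.float64(170.0), np.float64(-1.0)), (210, np.float64(422.0), np.float64(168.0), np.float64(-1.0)), (212, np.float64(423.0), np.float64(167.0), np.float64(-1.0)), (214, np.float64(423.0), np.float64(165.0), np.float64(-1.0)), (216, np.float64(424.0), np.float64(164.0), np.float64(-1.0)), (218, np.float64(424.0), np.float64(163.0), np.float64(-0.0)), (220, np.float64(424.0), np.float64(179.0), np.float64(45.0)), (222, np.float64(424.0), np.float64(179.0), np.float64(48.0)), (224, np.float64(425.0), np.float64(179.0), np.float64(52.0)), (226, np.float64(425.0), np.float64(180.0), np.float64(56.0))]
w2 290 [(206, np.float64(468.0), np.float64(189.0), np.float64(-0.0)), (208, np.float64(469.0), np.float64(187.0), np.float64(-1.0)), (210, np.float64(469.0), np.float64(186.0), np.float64(-0.0)), (212, np.float64(470.0), np.float64(184.0), np.float64(-1.0)), (214, np.float64(471.0), np.float64(183.0), np.float64(-1.0)), (216, np.float64(471.0), np.float64(181.0), np.float64(-1.0)), (218, np.floa
[... 1704 characters left out ...]
w3 262 [(206, np.float64(445.0), np.float64(191.0), np.float64(31.0)), (208, np.float64(445.0), np.float64(189.0), np.float64(30.0)), (210, np.float64(446.0), np.float64(188.0), np.float64(31.0)), (212, np.float64(446.0), np.float64(186.0), np.float64(29.0)), (214, np.float64(447.0), np.float64(185.0), np.float64(29.0)), (216, np.float64(447.0), np.float64(184.0), np.float64(29.0)), (218, np.float64(448.0), np.float64(182.0), np.float64(28.0)), (220, np.float64(446.0), np.float64(187.0), np.float64(46.0)), (222, np.float64(446.0), np.float64(187.0), np.float64(48.0)), (224, np.float64(446.0), np.float64(187.0), np.float64(53.0)), (226, np.float64(445.0), np.float64(188.0), np.float64(57.0))]
```

The picture and depth agree. The fingertips really are at about z = 0.043, which is 16 mm behind the reported TCP instead of 22 mm ahead, so they shut above the wedge. I'll use tip = reported z + 0.016, and open, lower carefully, then close.

Emit:
{"method": "move_arm", "body": {
  "plan": [
    [0,0,0,0,0,0,1],
    [0,0,0,0,0,0,1],
    [0,0,0,0,0,0,1],
    [0,0,0,0,0,0,1],
    [0,0,0,0,0,0,1],
    [0,0,0,0,0,0,1],
    [0,0,0.1,0,0,0,1],
    [0,0,0.2,0,0,0,1]
  ]
}}

```text
time_s: 11.3
tcp_pos: [0.4439, 0.1771, 0.0058]
eef_rot: [-0.0, 0.573, 0.82, -0.0]
ft_force: [0.9, -0.8, -0.2]
gripper_width: 0.078
```

Emit:
{"method": "move_arm", "body": {
  "plan": [
    [0,0,0.03,0,0,0,1],
    [0,0,0.06,0,0,0,1],
    [0,0,0.09,0,0,0,1],
    [0,0,0.12,0,0,0,1],
    [0,0,0.14,0,0,0,0.3],
    [0,0,0.14,0,0,0,0.3],
    [0,0,0.14,0,0,0,0.3],
    [0,0,0.14,0,0,0,0.3]
  ]
}}

```text
time_s: 12.3
tcp_pos: [0.4443, 0.1772, -0.0072]
eef_rot: [0.0, 0.573, 0.82, 0.0]
ft_force: [0.3, -0.9, 0.0]
gripper_width: 0.054
```

Emit:
{"method": "move_arm", "body": {
  "plan": [
    [0,0,0,0,0,0,0.3],
    [0,0,0,0,0,0,0.3],
    [0,0,0,0,0,0,0.3],
    [0,0,0,0,0,0,0.3],
    [0,0,0,0,0,0,0.3],
    [0,0,0,0,0,0,0.3],
    [0,0,0,0,0,0,0.3],
    [0,0,0,0,0,0,0.3]
  ]
}}

```text
time_s: 13.3
tcp_pos: [0.4442, 0.1772, -0.0072]
eef_rot: [0.0, 0.573, 0.82, 0.0]
ft_force: [-0.3, 0.2, 2.3]
gripper_width: 0.0395
```

Gripped at 39.5 mm. Next I slide it to the start line in front of the plate.

Emit:
{"method": "move_arm", "body": {
  "plan": [
    [-0.06,0.12,0,0,0,0.12,0.3],
    [-0.12,0.25,0,0,0,0.25,0.3],
    [-0.18,0.4,0,0,0,0.4,0.3],
    [-0.25,0.55,0,0,0,0.55,0.3],
    [-0.32,0.7,0,0,0,0.7,0.3],
    [-0.38,0.83,0,0,0,0.83,0.3],
    [-0.43,0.94,0,0,0,0.93,0.3],
    [-0.456,1,0,0,0,0.933,0.3]
  ]
}}

```text
time_s: 14.3
tcp_pos: [0.5539, 0.1687, -0.0072]
eef_rot: [-0.0, 0.754, 0.657, -0.0]
ft_force: [-3.0, 0.3, 4.6]
gripper_width: 0.0397
```

Emit:
{"method": "move_arm", "body": {
  "plan": [
    [0,0.1,0,0,0,0,0.3],
    [0.01,0.2,0,0,0,0,0.3],
    [0.02,0.3,0,0,0,0,0.3],
    [0.024,0.394,0,0,0,0,0.3],
    [0.024,0.394,0,0,0,0,0.3],
    [0.024,0.394,0,0,0,0,0.3],
    [0.024,0.394,0,0,0,0,0.3],
    [0.024,0.394,0,0,0,0,0.3]
  ]
}}

```text
time_s: 15.3
tcp_pos: [0.5931, 0.1656, -0.0072]
eef_rot: [0.0, 0.754, 0.657, 0.0]
ft_force: [1.6, 0.2, 2.0]
gripper_width: 0.04
```

```bash
python3 w.py w4; python3 w.py t4 top
```

```text
[ 0.5931  0.1657 -0.0072] 82.11 15.35 0.03957026150936033 [ 2.2 -0.6  2.1]
wedge ((0.5928938388824463, 0.15962566435337067), (0.04896830767393112, 0.04567524418234825), 81.80289459228516) 6244 0.0010889714754150626 0.04837162713089904
grad [0.00693232 0.01054005 0.02531258] -123.33341230601202
[ 0.5931  0.1656 -0.0072] 82.11 15.4 0.03987356085062781 [1.  0.2 1.7]
wedge ((0.5824072360992432, 0.09440724551677704), (0.09929297864437103, 0.03733983263373375), 81.76898193359375) 408 0.0016516485070305897 0.02631617319215762
grad [0.02027904 0.20406157 0.01304115] -95.67525300301426
```

View pics/w4.png

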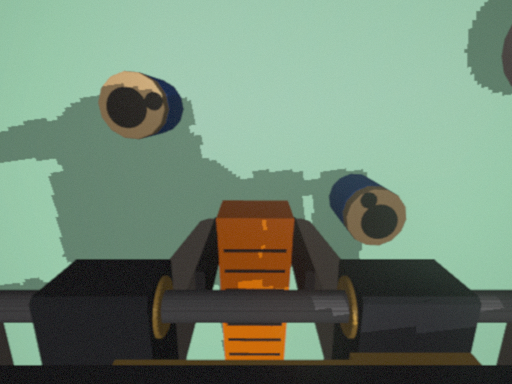

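Wedge is held square (columns 218–293), with its nose about 20 mm from the lip on the centre line. Pushing in about 100 mm first.

Emit:
{"method": "move_arm", "body": {
  "plan": [
    [-0.12,0,0,0,0,0,0.3],
    [-0.25,0,0,0,0,0,0.3],
    [-0.38,0,0,0,0,0,0.3],
    [-0.51,0,0,0,0,0,0.3],
    [-0.64,0,0,0,0,0,0.3],
    [-0.77,0,0,0,0,0,0.3],
    [-0.9,0,0,0,0,0,0.3],
    [-1,0,0,0,0,0,0.3]
  ],
  "newtons": 60
}}

```text
time_s: 16.4
tcp_pos: [0.5792, 0.0682, -0.0072]
eef_rot: [-0.001, 0.755, 0.656, 0.002]
ft_force: [2.2, 11.4, 2.2]
gripper_width: 0.0398
```

```bash
cat > tilt.py <<'E'
from h import *
import sys
f=sys.argv[1]
i,X,c=snap('top'); save('top',i,X,c,f); p,Rm,s=pose(); print(p.round(4),s['time_s'],s['gripper_width'].round(4),s['ft_force'].round(1))
O=np.array([.5601,-.0695]); a=np.radians(-7.9); ex=np.array([np.cos(a),np.sin(a)]); ey=np.array([-ex[1],ex[0]])
S=X[...,:2]-O; sx,sy=S@ex,S@ey
r=np.hypot(sx,sy)
m=(abs(sx)<.075)&(sy>-.085)&(sy<.08)&(r>.05)&(X[...,2]<.05)&(X[...,2]>.01)&~((sx<-.055)&(abs(sy+.015)<.04))
A=np.c_[sx[m],sy[m],np.ones(m.sum())]; z=X[m][:,2]
for k in range(3):
    q=np.linalg.lstsq(A,z,rcond=None)[0]; e=abs(A@q-z)<.003; A,z=A[e],z[e]
print('tilt',q[1].round(4),'x slope',q[0].round(4),'mid z',q[2].round(4),len(z))
E
python3 tilt.py t5; sed -i 's/^print(.tilt/#&/' /dev/null
python3 - <<'E'
import sys; sys.argv=['x','t']
from h import *
# baseline from first picture
src=open('tilt.py').read().split("i,X,c=snap")[0]
n=np.load('pics/top0.npz');X=n['X']
exec(open('tilt.py').read().split('\n',4)[4])
E
```

```text
tilt -0.078 x slope -0.0011 mid z 0.0304 1891Traceback (most recent call last):
  File "tilt.py", line 4, in <module>
    i,X,c=snap('top'); save('top',i,X,c,f); p,Rm,s=pose(); print(p.round(4),s['time_s'],s['gripper_width'].round(4),s['ft_force'].round(1))
                                                                                        ^^^^^^^^^^^^^^^^^^^^^^^^
AttributeError: 'float' object has no attribute 'round'
sed: couldn't edit /dev/null: not a regular file
```

```bash
sed -i "s/s\['gripper_width'\].round(4)/round(s['gripper_width'],4)/" tilt.py; python3 tilt.py t6
```

```text
[ 0.5791  0.067  -0.0072] 16.5 0.0394 [1.3 6.6 2.8]
tilt -0.0152 x slope -0.0001 mid z 0.036 1740
```

Emit:
{"method": "move_arm", "body": {
  "plan": [
    [-0.03,0,0,0,0,0,0.3],
    [-0.06,0,0,0,0,0,0.3],
    [-0.09,0,0,0,0,0,0.3],
    [-0.11,0,0,0,0,0,0.3],
    [-0.13,0,0,0,0,0,0.3],
    [-0.13,0,0,0,0,0,0.3],
    [-0.13,0,0,0,0,0,0.3],
    [-0.13,0,0,0,0,0,0.3]
  ]
}}

```text
time_s: 17.5
tcp_pos: [0.5774, 0.0553, -0.0072]
eef_rot: [-0.001, 0.754, 0.656, 0.001]
ft_force: [1.0, 9.4, 2.9]
gripper_width: 0.0396
```

```bash
python3 tilt.py t7;python3 tilt.py t8
```

```text
[ 0.5774  0.0553 -0.0072] 17.55 0.0393 [1.1 9.8 3. ]
tilt -0.0037 x slope 0.0029 mid z 0.0373 1423
[ 0.5774  0.0553 -0.0072] 17.6 0.0395 [2.4 9.9 3.1]
tilt -0.0031 x slope -0.0009 mid z 0.0374 1437
```

Emit:
{"method": "move_arm", "body": {
  "plan": [
    [-0.02,0,0,0,0,0,0.3],
    [-0.03,0,0,0,0,0,0.3],
    [-0.03,0,0,0,0,0,0.3],
    [-0.03,0,0,0,0,0,0.3],
    [-0.03,0,0,0,0,0,0.7],
    [-0.03,0,0,0,0,0,0.7],
    [-0.03,0,0,0,0,0,0.7],
    [-0.03,0,0,0,0,0,0.7]
  ]
}}

```text
time_s: 18.6
tcp_pos: [0.577, 0.0504, -0.0075]
eef_rot: [-0.0, 0.754, 0.657, -0.0]
ft_force: [0.2, 0.4, 0.4]
gripper_width: 0.0641
```

Emit:
{"method": "move_arm", "body": {
  "plan": [
    [0.2,0,-1,0,0,0,0.7],
    [0.4,0,-1,0,0,0,0.7],
    [0.6,0,-1,0,0,0,1],
    [1,0,-1,0,0,0,1],
    [1,0,-1,0,0,0,1],
    [1,0,-1,0,0,0,1],
    [1,0,-1,0,0,0,1],
    [1,0,-1,0,0,0,1]
  ]
}}

```text
time_s: 19.6
tcp_pos: [0.5908, 0.149, 0.0925]
eef_rot: [-0.0, 0.754, 0.656, -0.0]
ft_force: [0.3, 0.1, -0.6]
gripper_width: 0.0916
```

```bash
for k in 1 2 3; do python3 tilt.py t9$k; done; python3 - <<'E'
import cv2
a=cv2.imread('pics/t93.png'); cv2.imwrite('pics/v1.png',cv2.resize(a[170:270,240:370],None,fx=6,fy=6,interpolation=cv2.INTER_CUBIC))
E
```

```text
[0.5909 0.1491 0.0926] 19.65 0.0917 [-0.2 -0.3 -0. ]
tilt -0.0015 x slope -0.0009 mid z 0.0375 1899
[0.5909 0.1492 0.0927] 19.7 0.092 [0.5 0.1 1.1]
tilt -0.0018 x slope -0.0028 mid z 0.0376 1903
[0.5909 0.1494 0.0927] 19.75 0.0922 [-0.1 -0.2  0.5]
tilt -0.0011 x slope 0.0006 mid z 0.0376 1903
```

View pics/v1.png

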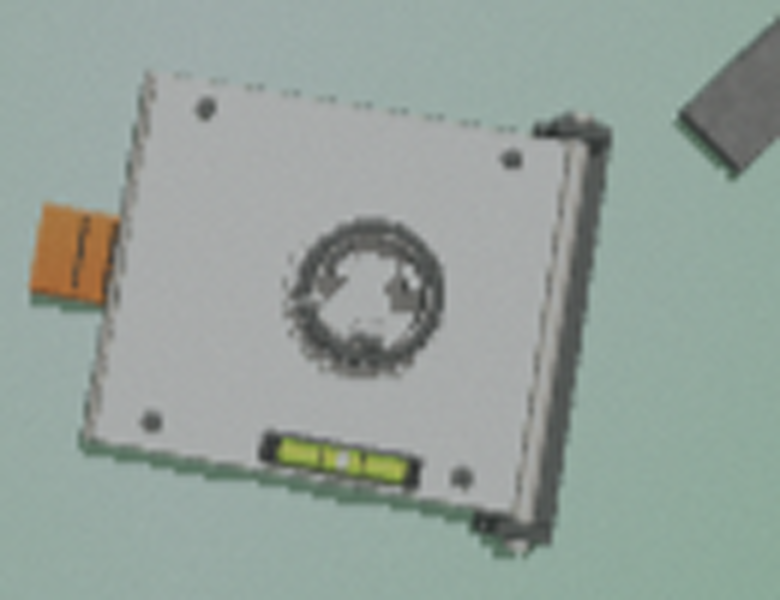

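The wedge tail protrudes by about 35–40 mm, and the vial bubble (343,460) sits between its lines (323/360), so the plate is level. Next, a close look at the chuck.

Emit:
{"method": "move_arm", "body": {
  "plan": [
    [-0.3,0,-0.6,0,0,0,1],
    [-0.6,0,-0.7,0,0,0,1],
    [-0.95,0,-0.7,0,0,0,1],
    [-0.95,0,-0.7,0,0,0,1],
    [-0.95,0,-0.7,0,0,0,1],
    [-0.95,0,-0.7,0,0,0,1],
    [-0.95,0,-0.7,0,0,0,1],
    [-0.95,0,-0.7,0,0,0,1]
  ]
}}

```text
time_s: 20.75
tcp_pos: [0.5778, 0.0561, 0.1626]
eef_rot: [-0.0, 0.754, 0.657, -0.0]
ft_force: [0.3, 0.2, -0.2]
gripper_width: 0.092
```

Emit:
{"method": "move_arm", "body": {
  "plan": [
    [-0.4,0,0,0,0,0,1],
    [-0.5,0,0,0,0,0,1],
    [-0.5,0,0,0,0,0,1],
    [-0.5,0,0,0,0,0,1],
    [-0.5,0,0,0,0,0,1],
    [-0.5,0,0,0,0,0,1],
    [-0.5,0,0,0,0,0,1],
    [-0.5,0,0,0,0,0,1]
  ]
}}

```text
time_s: 21.75
tcp_pos: [0.571, 0.0063, 0.1627]
eef_rot: [-0.0, 0.754, 0.657, -0.0]
ft_force: [0.2, -0.4, -0.4]
gripper_width: 0.0917
```

```bash
python3 - <<'E'
from h import *
i,X,c=snap('wrist'); save('wrist',i,X,c,'w5'); p,Rm,s=pose(); print(p,s['time_s'])
m=(abs(X[...,0]-.557)<.06)&(abs(X[...,1]+.075)<.06)
for lo,hi in((.062,.072),(.076,.086)):
    P=X[m&(X[...,2]>lo)&(X[...,2]<hi)]
    print(lo,len(P),P.mean(0).round(4),((P.max(0)+P.min(0))/2).round(4),np.ptp(P,0).round(4),cv2.minEnclosingCircle(P[:,:2].astype(np.float32)))
v,u=np.where(m&(X[...,2]>.06)); print(u.min(),u.max(),v.min(),v.max())
u0,v0=int(u.mean()),int(v.mean()); cv2.imwrite('pics/v2.png',cv2.resize(i[v0-75:v0+75,u0-100:u0+100],None,fx=4,fy=4,interpolation=2)); print(u0-100,v0-75)
E
```

```text
[0.57096232 0.00621851 0.16268479] 21.8
0.062 1223 [ 0.5619 -0.0722  0.0666] [ 0.5606 -0.0761  0.067 ] [0.0647 0.0595 0.0099] ((0.5606303215026855, -0.07891792804002762), 0.032968852669000626)
0.076 359 [ 0.5606 -0.0747  0.0806] [ 0.5587 -0.0773  0.0802] [0.0424 0.0406 0.0085] ((0.5609070658683777, -0.07809968292713165), 0.02366672456264496)
224 286 236 289
155 188
```

View pics/v2.png

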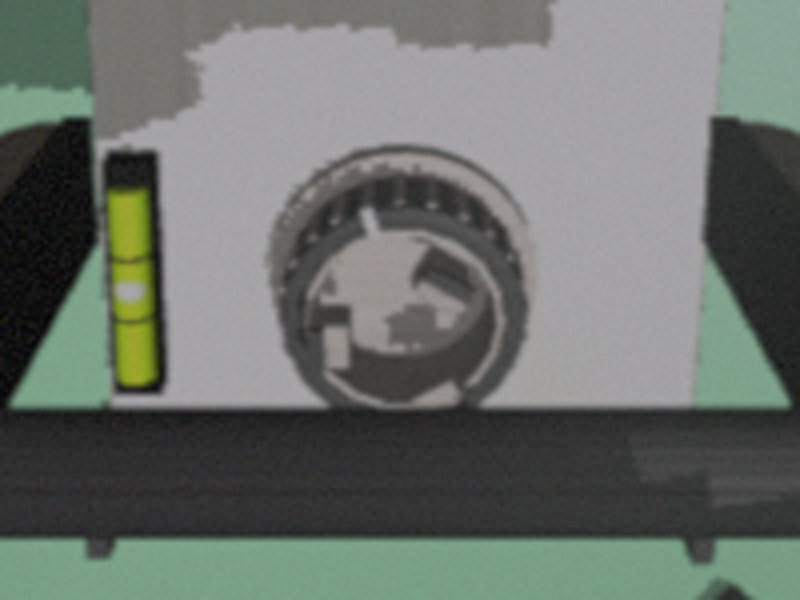

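The vial bubble at (130,292) is midway between its lines (258/322), so the plate is level. The chuck ring is centred near (400,300) in the crop, partly hidden by the gripper bar. Going to grip the sleeve.

```bash
python3 - <<'E'
from h import *
calls([(.561,-.0775,.125,100),(.561,-.0775,.027,100)])
E
```

```text
[-0.843,0.016,0.377, 0,0,-0.596]
  -> [ 0.561  -0.0775  0.125 ] 100.0
[-0,0,0.98, 0,0,-0]
  -> [ 0.561  -0.0775  0.027 ] 100.0
```

Emit:
{"method": "move_arm", "body": {
  "plan": [
    [-0.84,0.02,0.38,0,0,-0.6,0.85],
    [-0.84,0.02,0.38,0,0,-0.6,0.85],
    [-0.84,0.02,0.38,0,0,-0.6,0.85],
    [-0.84,0.02,0.38,0,0,-0.6,0.85],
    [-0.84,0.02,0.38,0,0,-0.6,0.85],
    [-0.84,0.02,0.38,0,0,-0.6,0.85],
    [-0.84,0.02,0.38,0,0,-0.6,0.85],
    [-0.84,0.02,0.38,0,0,-0.6,0.85]
  ]
}}

```text
time_s: 22.8
tcp_pos: [0.5615, -0.0771, 0.1248]
eef_rot: [0.0, 0.642, 0.767, 0.0]
ft_force: [-0.6, -0.2, -0.5]
gripper_width: 0.0782
```

Emit:
{"method": "move_arm", "body": {
  "plan": [
    [0,0,0.3,0,0,0,0.85],
    [0,0,0.5,0,0,0,0.85],
    [0,0,0.7,0,0,0,0.85],
    [0,0,0.85,0,0,0,0.85],
    [0,0,0.98,0,0,0,0.85],
    [0,0,0.98,0,0,0,0.6],
    [0,0,0.98,0,0,0,0.6],
    [0,0,0.98,0,0,0,0.6]
  ],
  "newtons": 30
}}

```text
time_s: 23.8
tcp_pos: [0.5596, -0.0769, 0.0249]
eef_rot: [-0.002, 0.642, 0.767, -0.001]
ft_force: [0.1, -2.2, -16.3]
gripper_width: 0.072
```

```bash
python3 - <<'E'
from h import *
p,R,s=pose(); print(p,s['gripper_width'],s['ft_force'],s['wrist_torque'],s['time_s'])
E
```

```text
[ 0.55964406 -0.0769185   0.0249298 ] 0.07200481314576473 [  0.1315702   -2.2178581  -16.33741255] [-0.34490428 -0.31955693  0.03632477] 23.8
```

Emit:
{"method": "move_arm", "body": {
  "plan": [
    [0,0,0,0,0,0,0.6],
    [0,0,0,0,0,0,0.6],
    [0,0,0,0,0,0,0.6],
    [0,0,0,0,0,0,0.6],
    [0,0,0,0,0,0,0.6],
    [0,0,0,0,0,0,0.6],
    [0,0,0,0,0,0,0.6],
    [0,0,0,0,0,0,0.6]
  ]
}}

```text
time_s: 24.8
tcp_pos: [0.5597, -0.077, 0.0256]
eef_rot: [-0.002, 0.642, 0.767, -0.001]
ft_force: [-4.6, -2.9, -18.6]
gripper_width: 0.0723
```

```bash
python3 tilt.py t10; python3 - <<'E'
from h import *
p,R,s=pose(); print(p,s['gripper_width'],s['ft_force'],s['wrist_torque'],s['time_s'])
E
```

```text
[ 0.5597 -0.077   0.0256] 24.85 0.072 [ -4.8  -3.9 -18.8]
tilt 0.0085 x slope -0.0014 mid z 0.0384 524
[ 0.55967517 -0.07703952  0.0255741 ] 0.07199563172158902 [ -4.84050759  -3.87309451 -18.79011803] [-0.39542125  0.08416936  0.03238766] 24.85
```

The width is 72 mm, so I'm on the wider chuck base under the sleeve and pulling on the plate. Releasing and going about 9 mm higher.

Emit:
{"method": "move_arm", "body": {
  "plan": [
    [0,0,0,0,0,0,0.88],
    [0,0,0,0,0,0,0.88],
    [0,0,0,0,0,0,0.88],
    [0,0,-0.05,0,0,0,0.88],
    [0,0,-0.08,0,0,0,0.88],
    [0,0,-0.08,0,0,0,0.88],
    [0,0,-0.08,0,0,0,0.88],
    [0,0,-0.08,0,0,0,0.88]
  ]
}}

```text
time_s: 25.85
tcp_pos: [0.5612, -0.0773, 0.0345]
eef_rot: [-0.0, 0.642, 0.767, -0.0]
ft_force: [-0.2, 0.1, 0.1]
gripper_width: 0.0808
```

```bash
python3 tilt.py t11; python3 - <<'E'
from h import *
i,X,c=snap('wrist'); save('wrist',i,X,c,'w6')
n=np.load('pics/w5.npz');X=n['X']; C=np.array([.561,-.0775]); r=np.hypot(*(X[...,:2]-C).transpose(2,0,1))
for a in np.arange(.016,.044,.002):
    z=X[(r>a)&(r<a+.002)&(X[...,1]>-.07)][:,2]; print(a.round(3),np.percentile(z,[5,50,95]).round(4))
E
```

```text
[ 0.5613 -0.0773  0.0345] 25.9 0.0809 [-0.5  0.4 -0.5]
tilt -0.0002 x slope -0.0003 mid z 0.0376 524
0.016 [0.0721 0.0799 0.0821]
0.018 [0.072  0.0829 0.0839]
0.02 [0.07   0.0797 0.0837]
0.022 [0.0658 0.0675 0.0822]
0.024 [0.065  0.0668 0.068 ]
0.026 [0.066  0.0671 0.0682]
0.028 [0.043 0.066 0.068]
0.03 [0.0428 0.0551 0.0663]
0.032 [0.0421 0.0432 0.0442]
0.034 [0.0368 0.0421 0.044 ]
0.036 [0.0359 0.0372 0.0407]
0.038 [0.036  0.0371 0.0383]
0.04 [0.036  0.0371 0.0384]
0.042 [0.036  0.0372 0.0381]
```

View pics/w6.png

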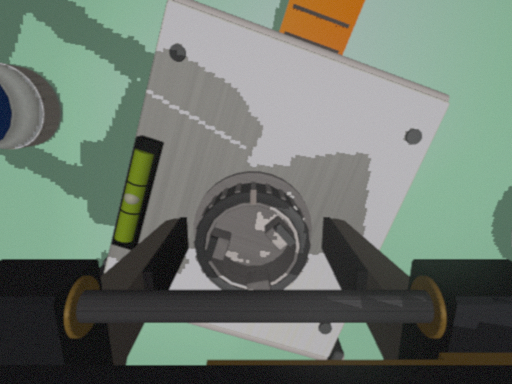

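The base flange (radius 36 mm, top at z 0.043) is confirmed. The fingers are now above it and the bubble (131,198) is still between its lines. Gripping the sleeve.

Emit:
{"method": "move_arm", "body": {
  "plan": [
    [0,0,0,0,0,0,0.6],
    [0,0,0,0,0,0,0.6],
    [0,0,0,0,0,0,0.6],
    [0,0,0,0,0,0,0.6],
    [0,0,0,0,0,0,0.6],
    [0,0,0,0,0,0,0.6],
    [0,0,0,0,0,0,0.6],
    [0,0,0,0,0,0,0.6]
  ]
}}

```text
time_s: 26.95
tcp_pos: [0.5597, -0.0775, 0.0344]
eef_rot: [-0.001, 0.642, 0.767, -0.001]
ft_force: [-5.7, -1.2, 3.2]
gripper_width: 0.064
```

```bash
python3 tilt.py t12; python3 - <<'E'
from h import *
p,R,s=pose(); print(p,s['gripper_width'],s['ft_force'],s['wrist_torque'],s['time_s'])
E
```

```text
[ 0.5597 -0.0775  0.0344] 27.0 0.0641 [-5.2 -1.3  2.9]
tilt -0.0003 x slope -0.0 mid z 0.0378 539
[ 0.559698   -0.0774964   0.03438618] 0.0641366131987346 [-5.17758414 -1.27573534  2.87727895] [-0.31977779  0.95117553  0.049198  ] 27.0
```

Emit:
{"method": "move_arm", "body": {
  "plan": [
    [0,-0.015,0,0,0,-0.1,0.6],
    [0,-0.015,0,0,0,-0.25,0.6],
    [0,-0.015,0,0,0,-0.4,0.6],
    [0,-0.015,0,0,0,-0.55,0.6],
    [0,-0.015,0,0,0,-0.7,0.6],
    [0,-0.015,0,0,0,-0.85,0.6],
    [0,-0.015,0,0,0,-1,0.6],
    [0,-0.015,0,0,0,-1,0.6]
  ]
}}

```text
time_s: 28.0
tcp_pos: [0.559, -0.0779, 0.0344]
eef_rot: [-0.001, 0.422, 0.907, -0.001]
ft_force: [-3.0, -1.1, -0.0]
gripper_width: 0.0641
```

Emit:
{"method": "move_arm", "body": {
  "plan": [
    [0,0,0,0,0,-0.1,0.6],
    [0,0,0,0,0,-0.25,0.6],
    [0,0,0,0,0,-0.4,0.6],
    [0,0,0,0,0,-0.55,0.6],
    [0,0,0,0,0,-0.7,0.6],
    [0,0,0,0,0,-0.85,0.6],
    [0,0,0,0,0,-1,0.6],
    [0,0,0,0,0,-1,0.6]
  ]
}}

```text
time_s: 29.0
tcp_pos: [0.5586, -0.0785, 0.0344]
eef_rot: [-0.001, 0.173, 0.985, -0.001]
ft_force: [-4.3, -3.4, 2.2]
gripper_width: 0.064
```

```bash
python3 - <<'E'
from h import *
i,X,c=snap('wrist'); save('wrist',i,X,c,'w7')
p,R,s=pose(); print(p,np.degrees(np.arctan2(R[1,0],R[0,0])),s['gripper_width'],s['ft_force'],s['wrist_torque'],s['time_s'])
C=p[:2]
m=(np.hypot(*(X[...,:2]-C).transpose(2,0,1))<.045)&(X[...,2]>.075)&(X[...,2]<.09)
P=X[m]; a=np.degrees(np.arctan2(*(P[:,:2]-C).T[::-1])); r=np.hypot(*(P[:,:2]-C).T)
for k in (52,172,-68):
    e=abs(W(a-k))<20; print(k,e.sum(),np.percentile(r[e],[3,50,97]).round(4) if e.sum() else '')
E
```

```text
[ 0.55863945 -0.07846352  0.03441824] 160.0788143226463 0.06403598496671187 [-4.71741749 -3.56279941  1.66880811] [-0.91720028  0.88407542  0.22087176] 29.05
52 760 [0.0203 0.0267 0.0333]
172 549 [0.0184 0.0247 0.0279]
-68 412 [0.0213 0.0244 0.0305]
```

Emit:
{"method": "move_arm", "body": {
  "plan": [
    [0,0,0,0,0,-0.1,0.6],
    [0,0,0,0,0,-0.2,0.6],
    [0,0,0,0,0,-0.28,0.6],
    [0,0,0,0,0,-0.28,0.6],
    [0,0,0,0,0,-0.28,0.85],
    [0,0,0,0,0,-0.28,0.85],
    [0,0,0,0,0,-0.28,0.85],
    [0,0,-0.3,0,0,-0.28,0.85]
  ]
}}

```text
time_s: 30.05
tcp_pos: [0.5579, -0.0766, 0.0627]
eef_rot: [-0.003, 0.1, 0.995, 0.001]
ft_force: [0.1, -0.2, 0.2]
gripper_width: 0.078
```

Emit:
{"method": "move_arm", "body": {
  "plan": [
    [0,0,-1,0,0,0,0.85],
    [0,0,-1,0,0,0,0.85],
    [0,0,-1,0,0,0,0.85],
    [0,0,-1,0,0,0.5,0.85],
    [0,0,-1,0,0,1,0.85],
    [0,0,-1,0,0,1,0.85],
    [0,0,-1,0,0,1,0.85],
    [0,0,-1,0,0,1,0.85]
  ]
}}

```text
time_s: 31.05
tcp_pos: [0.5595, -0.0773, 0.1637]
eef_rot: [-0.001, 0.353, 0.936, 0.0]
ft_force: [0.4, 0.1, 0.1]
gripper_width: 0.078
```

```bash
python3 - <<'E'
from h import *
calls([(.5089,.3373,.14,80)])
calls([(.515,.25,.15,82)])
E
```

```text
[1,0.891,0.076, 0,0,1]
[1,0.207,0.058, 0,0,0.955]
[1,-0.305,0.06, 0,0,-0]
[0.738,-0.225,0.043, 0,0,-0]
  -> [0.5089 0.3373 0.14  ] 80.0
[1,0.866,0.055, 0,0,1]
[1,0.193,0.042, 0,0,0.888]
[0.926,-0.261,0.04, 0,0,0]
  -> [0.515 0.25  0.15 ] 82.0
```

Emit:
{"method": "move_arm", "body": {
  "plan": [
    [0.5,0.45,0,0,0,0.33,0.85],
    [1,0.9,0.08,0,0,0.66,0.85],
    [1,0.9,0.08,0,0,1,0.85],
    [1,0.9,0.08,0,0,1,0.85],
    [1,0.9,0.08,0,0,1,0.85],
    [1,0.9,0.08,0,0,1,0.85],
    [1,0.9,0.08,0,0,1,0.85],
    [1,0.9,0.08,0,0,1,0.85]
  ]
}}

```text
time_s: 32.05
tcp_pos: [0.5447, 0.0557, 0.1567]
eef_rot: [0.0, 0.584, 0.812, -0.0]
ft_force: [0.1, 0.6, -0.1]
gripper_width: 0.0778
```

Emit:
{"method": "move_arm", "body": {
  "plan": [
    [0.5,0.1,0,0,0,0.33,0.85],
    [1,0.2,0,0,0,0.66,0.85],
    [1,0.2,0,0,0,0.95,0.85],
    [1,0.2,0,0,0,0.95,0.85],
    [1,0.2,0,0,0,0.95,0.85],
    [1,0.2,0,0,0,0.95,0.85],
    [1,0.2,0,0,0,0.95,0.85],
    [1,0.2,0,0,0,0.95,0.85]
  ]
}}

```text
time_s: 33.05
tcp_pos: [0.532, 0.157, 0.1567]
eef_rot: [0.0, 0.766, 0.643, 0.0]
ft_force: [0.5, -0.3, 0.2]
gripper_width: 0.0787
```

Emit:
{"method": "move_arm", "body": {
  "plan": [
    [0.5,-0.15,0,0,0,0,0.85],
    [1,-0.3,0,0,0,0,0.85],
    [1,-0.3,0,0,0,0,0.85],
    [1,-0.3,0,0,0,0,0.85],
    [1,-0.3,0,0,0,0,0.85],
    [1,-0.3,0,0,0,0,0.85],
    [1,-0.3,0,0,0,0,0.85],
    [1,-0.3,0,0,0,0,0.85]
  ]
}}

```text
time_s: 34.05
tcp_pos: [0.5198, 0.2607, 0.1567]
eef_rot: [-0.0, 0.766, 0.643, -0.0]
ft_force: [-0.1, 0.2, -0.4]
gripper_width: 0.0781
```

Emit:
{"method": "move_arm", "body": {
  "plan": [
    [0.4,-0.12,0,0,0,0,0.85],
    [0.74,-0.22,0.04,0,0,0,0.85],
    [0.74,-0.22,0.04,0,0,0,0.85],
    [0.74,-0.22,0.04,0,0,0,0.85],
    [0.74,-0.22,0.04,0,0,0,0.85],
    [0.74,-0.22,0.04,0,0,0,0.85],
    [0.74,-0.22,0.04,0,0,0,0.85],
    [0.74,-0.22,0.04,0,0,0,0.85]
  ]
}}

```text
time_s: 35.05
tcp_pos: [0.511, 0.3375, 0.1528]
eef_rot: [-0.0, 0.766, 0.643, 0.0]
ft_force: [0.4, -0.6, 0.1]
gripper_width: 0.0777
```

```bash
cat > plugs.py <<'E'
from h import *
import sys
def find(name,f):
    i,X,c=snap(name); save(name,i,X,c,f)
    z=X[...,2]; m=((z>.034)&(z<.066)&(X[...,0]>.35)&(X[...,0]<.78)&(X[...,1]>.02)&(X[...,1]<.42)).astype(np.uint8)
    n,l,st,_=cv2.connectedComponentsWithStats(m)
    for k in range(1,n):
        P=X[l==k]
        zt=np.percentile(P[:,2],90); P=P[P[:,2]>zt-.005]
        mid=(np.percentile(P,2,0)+np.percentile(P,98,0))/2; w=np.ptp(P,0)
        if st[k,4]>25 and w[:2].max()<.036: print(name,'plug? top',zt.round(4),mid[:2].round(4),w[:2].round(3),st[k,4])
p,Rm,s=pose(); print(p.round(4),np.degrees(np.arctan2(Rm[1,0],Rm[0,0])).round(2),s['time_s'],round(s['gripper_width'],4),s['ft_force'].round(1))
for a in sys.argv[2:]: find(a,sys.argv[1]+a)
E
python3 plugs.py a1 wrist top; python3 tilt.py t13; python3 - <<'E'
from h import *
n=np.load('pics/t13.npz');X=n['X']; C=np.array([.559,-.078])
m=(np.hypot(*(X[...,:2]-C).transpose(2,0,1))<.04)&(X[...,2]>.075); P=X[m]
print('jaws',P.mean(0),len(P)); a=np.degrees(np.arctan2(*(P[:,:2]-C).T[::-1])); r=np.hypot(*(P[:,:2]-C).T)
for k in (52,172,-68): e=abs(W(a-k))<25; print(k,e.sum(),P[e].mean(0).round(4),np.percentile(r[e],[5,50,95]).round(4))
cv2.imwrite('pics/v3.png',cv2.resize(n['img'][185:255,260:350],None,fx=8,fy=8,interpolation=2))
E
```

```text
[0.511  0.3375 0.1528] 79.99 35.05 0.0777 [ 0.4 -0.6  0.1]
wrist plug? top 0.0579 [0.509  0.3387] [0.029 0.029] 809
wrist plug? top 0.0383 [0.4376 0.2725] [0.026 0.029] 458
top plug? top 0.0642 [0.7559 0.2358] [0.035 0.035] 73
top plug? top 0.0402 [0.688  0.1104] [0.028 0.028] 87
top plug? top 0.0406 [0.6552 0.1765] [0.028 0.026] 85
top plug? top 0.0401 [0.5942 0.2302] [0.028 0.028] 93
top plug? top 0.0589 [0.5083 0.3371] [0.027 0.027] 118
top plug? top 0.0394 [0.4355 0.2709] [0.027 0.028] 98
[0.5109 0.3376 0.1527] 35.2 0.078 [ 0.4 -0.2  0.8]
tilt -0.0009 x slope 0.0003 mid z 0.0376 1902
jaws [ 0.56161834 -0.07904119  0.0817658 ] 58
52 20 [ 0.5767 -0.0593  0.0819] [0.0217 0.0258 0.0306]
172 18 [ 0.5351 -0.0747  0.0823] [0.0198 0.0249 0.0285]
-68 20 [ 0.5704 -0.1027  0.0812] [0.0227 0.0278 0.0313]
```

View pics/v3.png

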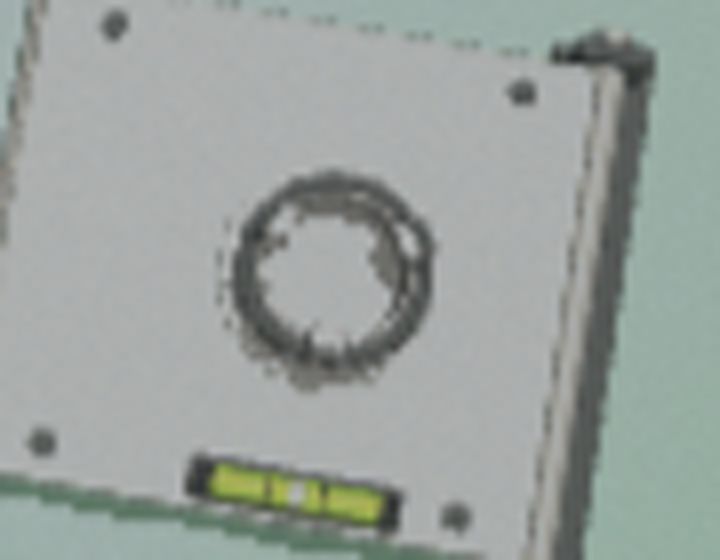

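The chuck is open: jaw faces at about 21 mm, bubble (297,492) still centred. One spent plug was knocked to (.594,.230). Grasping the fresh plug high, so the tips clear the jaws.

Emit:
{"method": "move_arm", "body": {
  "plan": [
    [0,-0.02,0.5,0,0,0,0.8],
    [0,-0.02,0.8,0,0,0,0.8],
    [0,-0.02,0.9,0,0,0,0.8],
    [0,-0.02,0.95,0,0,0,0.7],
    [0,-0.02,0.95,0,0,0,0.7],
    [0,-0.02,0.95,0,0,0,0.6],
    [0,-0.02,0.95,0,0,0,0.6],
    [0,-0.02,0.95,0,0,0,0.6]
  ]
}}

```text
time_s: 36.2
tcp_pos: [0.5092, 0.3381, 0.0582]
eef_rot: [0.0, 0.766, 0.643, 0.0]
ft_force: [-0.3, -0.1, -0.4]
gripper_width: 0.055
```

Emit:
{"method": "move_arm", "body": {
  "plan": [
    [0,0,0.15,0,0,0,0.6],
    [0,0,0.3,0,0,0,0.6],
    [0,0,0.34,0,0,0,0.2],
    [0,0,0.34,0,0,0,0.2],
    [0,0,0.34,0,0,0,0.2],
    [0,0,0.34,0,0,0,0.2],
    [0,0,0.34,0,0,0,0.2],
    [0,0,0.34,0,0,0,0.2]
  ],
  "newtons": 25
}}

```text
time_s: 37.2
tcp_pos: [0.509, 0.3381, 0.0239]
eef_rot: [0.0, 0.766, 0.643, 0.0]
ft_force: [-0.2, 0.3, -1.0]
gripper_width: 0.029
```

Emit:
{"method": "move_arm", "body": {
  "plan": [
    [0,0,0,0,0,0,0.2],
    [0,0,0,0,0,0,0.2],
    [0,0,-0.1,0,0,0,0.2],
    [0,0,-0.3,0,0,0,0.2],
    [0,0,-0.5,0,0,0,0.2],
    [0,0,-0.8,0,0,0,0.2],
    [0,0,-1,0,0,0,0.2],
    [0,0,-1,0,0,0,0.2]
  ]
}}

```text
time_s: 38.2
tcp_pos: [0.5105, 0.3387, 0.1265]
eef_rot: [0.001, 0.766, 0.643, 0.002]
ft_force: [0.1, 0.1, -1.0]
gripper_width: 0.0294
```

```bash
python3 - <<'E'
from h import *
print(pose()[2]['gripper_width'])
calls([(.5592,-.0787,.14,82)])
E
```

```text
0.029383301463974394
[-1,0.299,-0.034, 0,0,-0.066]
[-1,0.262,-0.033, 0,0,-0]
[-1,0.262,-0.033, 0,0,-0]
[-1,0.261,-0.033, 0,0,-0]
[-0.056,0.015,-0.002, 0,0,-0]
  -> [ 0.5592 -0.0787  0.14  ] 82.0
```

Emit:
{"method": "move_arm", "body": {
  "plan": [
    [-0.2,0.06,0,0,0,-0.07,0.2],
    [-0.5,0.15,0,0,0,-0.07,0.2],
    [-0.8,0.24,-0.03,0,0,-0.07,0.2],
    [-1,0.3,-0.06,0,0,-0.07,0.2],
    [-1,0.3,-0.1,0,0,-0.07,0.2],
    [-1,0.3,-0.14,0,0,-0.07,0.2],
    [-1,0.3,-0.14,0,0,-0.07,0.2],
    [-1,0.3,-0.14,0,0,-0.07,0.2]
  ]
}}

```text
time_s: 39.2
tcp_pos: [0.5209, 0.235, 0.1376]
eef_rot: [-0.0, 0.754, 0.657, -0.0]
ft_force: [-0.1, -0.7, -0.7]
gripper_width: 0.0294
```

Emit:
{"method": "move_arm", "body": {
  "plan": [
    [-0.2,0.05,0,0,0,0,0.2],
    [-0.5,0.13,0,0,0,0,0.2],
    [-0.8,0.21,0,0,0,0,0.2],
    [-1,0.26,0,0,0,0,0.2],
    [-1,0.26,0,0,0,0,0.2],
    [-1,0.26,0,0,0,0,0.2],
    [-1,0.26,0,0,0,0,0.2],
    [-1,0.26,0,0,0,0,0.2]
  ]
}}

```text
time_s: 40.2
tcp_pos: [0.533, 0.1323, 0.1377]
eef_rot: [-0.0, 0.754, 0.657, 0.0]
ft_force: [-0.6, -1.3, -0.8]
gripper_width: 0.0294
```

Emit:
{"method": "move_arm", "body": {
  "plan": [
    [-0.2,0.05,0,0,0,0,0.2],
    [-0.5,0.13,0,0,0,0,0.2],
    [-0.8,0.21,0,0,0,0,0.2],
    [-1,0.26,0,0,0,0,0.2],
    [-1,0.26,0,0,0,0,0.2],
    [-1,0.26,0,0,0,0,0.2],
    [-1,0.26,0,0,0,0,0.2],
    [-1,0.26,0,0,0,0,0.2]
  ]
}}

```text
time_s: 41.2
tcp_pos: [0.545, 0.0298, 0.1377]
eef_rot: [-0.0, 0.754, 0.657, 0.0]
ft_force: [-0.4, -0.4, -0.6]
gripper_width: 0.0292
```

Emit:
{"method": "move_arm", "body": {
  "plan": [
    [-0.2,0.05,0,0,0,0,0.2],
    [-0.5,0.13,0,0,0,0,0.2],
    [-0.8,0.21,0,0,0,0,0.2],
    [-1,0.26,0,0,0,0,0.2],
    [-1.0,0.26,0,0,0,0,0.2],
    [-1,0.26,0,0,0,0,0.2],
    [-1,0.26,0,0,0,0,0.2],
    [-1,0.26,0,0,0,0,0.2]
  ]
}}

```text
time_s: 42.2
tcp_pos: [0.5571, -0.0728, 0.1377]
eef_rot: [-0.0, 0.754, 0.657, 0.0]
ft_force: [-0.6, 0.2, -0.3]
gripper_width: 0.0293
```

```bash
python3 - <<'E'
from h import *
i,X,c=snap('wrist'); save('wrist',i,X,c,'w8'); cv2.imwrite('pics/v4.png',i[100:,:])
p,R,s=pose(); print(p,s['gripper_width'],s['time_s'])
calls([(.5592,-.0787,.10,82)])
E
```

```text
[ 0.55715021 -0.0729199   0.13773935] 0.029366057353439147 42.25
[-0.054,0.028,0.377, 0,0,0.005]
  -> [ 0.5592 -0.0787  0.1   ] 82.0
```

View pics/v4.png

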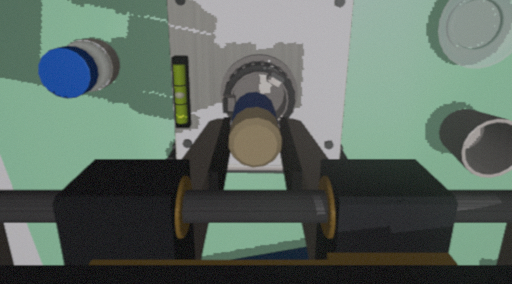

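Plug held upright, blue end down, over the open chuck. Correcting a few millimetres, then lowering.

Emit:
{"method": "move_arm", "body": {
  "plan": [
    [-0.05,0.03,0,0,0,0,0.2],
    [-0.05,0.03,0.1,0,0,0,0.2],
    [-0.05,0.03,0.2,0,0,0,0.2],
    [-0.05,0.03,0.3,0,0,0,0.2],
    [-0.05,0.03,0.38,0,0,0,0.2],
    [-0.05,0.03,0.45,0,0,0,0.2],
    [-0.05,0.03,0.5,0,0,0,0.2],
    [-0.05,0.03,0.5,0,0,0,0.2]
  ]
}}

```text
time_s: 43.25
tcp_pos: [0.5592, -0.0788, 0.0873]
eef_rot: [-0.0, 0.754, 0.657, -0.0]
ft_force: [-0.5, 0.6, -0.5]
gripper_width: 0.0292
```

Emit:
{"method": "move_arm", "body": {
  "plan": [
    [0,0,0.04,0,0,0,0.2],
    [0,0,0.08,0,0,0,0.2],
    [0,0,0.12,0,0,0,0.2],
    [0,0,0.15,0,0,0,0.2],
    [0,0,0.17,0,0,0,0.2],
    [0,0,0.19,0,0,0,0.2],
    [0,0,0.19,0,0,0,0.2],
    [0,0,0.19,0,0,0,0.2]
  ]
}}

```text
time_s: 44.25
tcp_pos: [0.5595, -0.0789, 0.0688]
eef_rot: [0.0, 0.754, 0.657, 0.0]
ft_force: [-0.2, -0.9, -0.5]
gripper_width: 0.0292
```

Emit:
{"method": "move_arm", "body": {
  "plan": [
    [0,0,0.005,0,0,0,0.2],
    [0,0,0.01,0,0,0,0.2],
    [0,0,0.012,0,0,0,0.2],
    [0,0,0.015,0,0,0,0.2],
    [0,0,0.015,0,0,0,0.2],
    [0,0,0.015,0,0,0,0.2],
    [0,0,0.015,0,0,0,0.2],
    [0,0,0.015,0,0,0,0.2]
  ]
}}

```text
time_s: 45.25
tcp_pos: [0.5596, -0.079, 0.0677]
eef_rot: [0.0, 0.754, 0.657, 0.0]
ft_force: [-3.1, -0.2, 6.0]
gripper_width: 0.0293
```

The plug is on the floor (6 N contact). Release, rotate the hand and grip the sleeve.

Emit:
{"method": "move_arm", "body": {
  "plan": [
    [0,0,0,0,0,0,0.85],
    [0,0,0,0,0,0,0.85],
    [0,0,0,0,0,0,0.85],
    [0,0,0,0,0,0,0.85],
    [0,-0.01,0,0,0,-0.3,0.85],
    [0,-0.01,0,0,0,-0.6,0.85],
    [0,-0.01,0,0,0,-0.9,0.85],
    [0,-0.01,0,0,0,-1,0.85]
  ]
}}

```text
time_s: 46.25
tcp_pos: [0.5585, -0.0788, 0.0671]
eef_rot: [0.0, 0.557, 0.83, 0.0]
ft_force: [-0.6, -0.1, 0.1]
gripper_width: 0.0779
```

Emit:
{"method": "move_arm", "body": {
  "plan": [
    [0,0,0,0,0,-0.3,0.85],
    [0,0,0,0,0,-0.6,0.85],
    [0,0,0.1,0,0,-0.8,0.85],
    [0,0,0.2,0,0,-0.8,0.85],
    [0,0,0.28,0,0,-0.8,0.85],
    [0,0,0.33,0,0,-0.8,0.85],
    [0,0,0.33,0,0,-0.8,0.85],
    [0,0,0.33,0,0,-0.8,0.85]
  ]
}}

```text
time_s: 47.25
tcp_pos: [0.5587, -0.0789, 0.0345]
eef_rot: [0.0, 0.374, 0.927, 0.0]
ft_force: [-0.1, -1.0, -0.6]
gripper_width: 0.0782
```

Emit:
{"method": "move_arm", "body": {
  "plan": [
    [0,0,0,0,0,0,0.6],
    [0,0,0,0,0,0,0.6],
    [0,0,0,0,0,0,0.6],
    [0,0,0,0,0,0,0.6],
    [0,0,0,0,0,0,0.6],
    [0,0,0,0,0,0,0.6],
    [0,0,0,0,0,0,0.6],
    [0,0,0,0,0,0,0.6]
  ],
  "newtons": 45
}}

```text
time_s: 48.25
tcp_pos: [0.5593, -0.0783, 0.0346]
eef_rot: [0.001, 0.374, 0.928, 0.001]
ft_force: [4.5, 3.6, 0.2]
gripper_width: 0.0635
```

```bash
python3 tilt.py t14; python3 - <<'E'
from h import *
p,Rm,s=pose(); print(np.degrees(np.arctan2(Rm[1,0],Rm[0,0])),s['wrist_torque'],s['q'][5])
n=np.load('pics/t14.npz');X=n['X']; print(np.nanmax(X[200:240,285:320,2]))
E
```

```text
[ 0.5593 -0.0783  0.0346] 48.3 0.0637 [ 3.1  3.  -0.7]
tilt 0.0015 x slope -0.0052 mid z 0.0374 460
136.11356267183234 [ 0.52522687 -0.73547544  0.15139795] -1.159217989891275
0.41742105365755244
```

Emit:
{"method": "move_arm", "body": {
  "plan": [
    [0,0,0,0,0,0.1,0.6],
    [0,0,0,0,0,0.25,0.6],
    [0,0,0,0,0,0.4,0.6],
    [0,0,0,0,0,0.55,0.6],
    [0,0,0,0,0,0.7,0.6],
    [0,0,0,0,0,0.85,0.6],
    [0,0,0,0,0,1,0.6],
    [0,0,0,0,0,1,0.6]
  ]
}}

```text
time_s: 49.3
tcp_pos: [0.5597, -0.0781, 0.0346]
eef_rot: [0.001, 0.602, 0.799, 0.001]
ft_force: [6.0, 3.8, -1.3]
gripper_width: 0.0632
```

Emit:
{"method": "move_arm", "body": {
  "plan": [
    [0,0,0,0,0,0.1,0.6],
    [0,0,0,0,0,0.2,0.6],
    [0,0,0,0,0,0.3,0.6],
    [0,0,0,0,0,0.4,0.6],
    [0,0,0,0,0,0.5,0.6],
    [0,0,0,0,0,0.6,0.6],
    [0,0,0,0,0,0.7,0.6],
    [0,0,0,0,0,0.7,0.6]
  ]
}}

```text
time_s: 50.3
tcp_pos: [0.5601, -0.078, 0.0346]
eef_rot: [0.001, 0.737, 0.676, 0.002]
ft_force: [7.4, 3.9, -2.4]
gripper_width: 0.0634
```

```bash
cat > st.py <<'E'
from h import *
p,Rm,s=pose(); print(p.round(4),np.degrees(np.arctan2(Rm[1,0],Rm[0,0])).round(2),s['wrist_torque'].round(3),s['ft_force'].round(1),round(s['gripper_width'],4),s['time_s'])
E
python3 st.py
```

```text
[ 0.5601 -0.078   0.0346] 85.04 [ 0.831 -1.098 -0.115] [ 7.4  3.9 -2.4] 0.0634 50.3
```

Emit:
{"method": "move_arm", "body": {
  "plan": [
    [0,0,0,0,0,0.05,0.6],
    [0,0,0,0,0,0.1,0.6],
    [0,0,0,0,0,0.15,0.6],
    [0,0,0,0,0,0.2,0.6],
    [0,0,0,0,0,0.25,0.6],
    [0,0,0,0,0,0.3,0.6],
    [0,0,0,0,0,0.3,0.6],
    [0,0,0,0,0,0.3,0.6]
  ]
}}

```text
time_s: 51.3
tcp_pos: [0.5602, -0.0781, 0.0346]
eef_rot: [0.001, 0.787, 0.617, 0.002]
ft_force: [7.5, 4.8, -3.0]
gripper_width: 0.0636
```

```bash
python3 st.py
```

```text
[ 0.5602 -0.0781  0.0346] 76.15 [ 0.786 -1.212  0.444] [ 7.5  4.8 -3. ] 0.0636 51.3
```

Emit:
{"method": "move_arm", "body": {
  "plan": [
    [0,0,0,0,0,0.05,0.6],
    [0,0,0,0,0,0.1,0.6],
    [0,0,0,0,0,0.15,0.6],
    [0,0,0,0,0,0.2,0.6],
    [0,0,0,0,0,0.2,0.6],
    [0,0,0,0,0,0.2,0.6],
    [0,0,0,0,0,0.2,0.6],
    [0,0,0,0,0,0.2,0.6]
  ]
}}

```text
time_s: 52.3
tcp_pos: [0.5603, -0.0781, 0.0346]
eef_rot: [0.001, 0.818, 0.575, 0.002]
ft_force: [9.1, 4.2, -2.9]
gripper_width: 0.0635
```

```bash
python3 st.py; python3 - <<'E'
from h import *
i,X,c=snap('wrist'); save('wrist',i,X,c,'w9'); cv2.imwrite('pics/v5.png',cv2.resize(i[130:330,130:390],None,fx=3,fy=3,interpolation=2))
E
```

```text
[ 0.5603 -0.0781  0.0346] 70.22 [ 0.818 -1.255  0.849] [ 9.1  4.2 -2.9] 0.0635 52.3
```

View pics/v5.png

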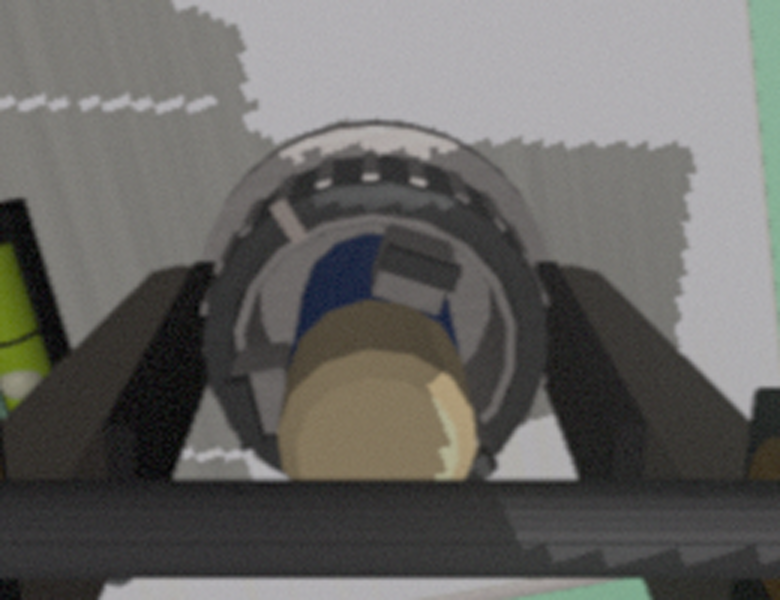

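The jaws (at (415,270) and (255,400)) are at the plug and the torque is rising (0.44 → 0.85 N m). A bit further, for a firm grip.

Emit:
{"method": "move_arm", "body": {
  "plan": [
    [0,0,0,0,0,0,0.6],
    [0,0,0,0,0,0.05,0.6],
    [0,0,0,0,0,0.1,0.6],
    [0,0,0,0,0,0.15,0.6],
    [0,0,0,0,0,0.2,0.6],
    [0,0,0,0,0,0.2,0.6],
    [0,0,0,0,0,0.2,0.6],
    [0,0,0,0,0,0.2,0.6]
  ],
  "newtons": 60
}}

```text
time_s: 53.35
tcp_pos: [0.5604, -0.0782, 0.0346]
eef_rot: [0.001, 0.847, 0.532, 0.002]
ft_force: [8.5, 3.9, -4.6]
gripper_width: 0.0632
```

```bash
python3 st.py; python3 - <<'E'
from h import *
i,X,c=snap('wrist'); save('wrist',i,X,c,'w10')
# sleeve marker azimuth (bright pixels on the dark ring top)
for f in('w9','w10'):
    n=np.load(f'pics/{f}.npz');X=n['X'];g=n['img'].mean(2); C=np.array([.5590,-.0785])
    d=X[...,:2]-C; r=np.hypot(d[...,0],d[...,1]); m=(r>.024)&(r<.031)&(X[...,2]>.062)&(X[...,2]<.071)&(g>110)
    a=np.degrees(np.arctan2(d[m][:,1],d[m][:,0])); print(f,m.sum(),np.histogram(a,bins=range(-180,181,20))[0], np.median(a[(a>60)&(a<160)]) if m.sum() else '')
E
```

```text
[ 0.5604 -0.0782  0.0346] 64.29 [ 0.902 -1.364  1.352] [ 8.5  3.9 -4.6] 0.0632 53.35
w9 67 [ 1  5  0  0  0  0  0  0  0  0  0  0  0 52  9  0  0  0] 98.49641798051601
w10 70 [ 0  5  0  0  0  0  0  0  0  0  0  3  4 58  0  0  0  0] 92.32680562657055
```

Emit:
{"method": "move_arm", "body": {
  "plan": [
    [0,0,0,0,0,0.05,0.6],
    [0,0,0,0,0,0.1,0.6],
    [0,0,0,0,0,0.1,0.6],
    [0,0,0,0,0,0.1,0.6],
    [0,0,0,0,0,0.1,0.85],
    [0,0,0,0,0,0.1,0.85],
    [0,0,0,0,0,0.1,0.85],
    [0,0,0,0,0,0.1,0.85]
  ]
}}

```text
time_s: 54.4
tcp_pos: [0.5582, -0.079, 0.0341]
eef_rot: [-0.0, 0.861, 0.508, -0.0]
ft_force: [-0.0, 0.7, -0.2]
gripper_width: 0.0776
```

Emit:
{"method": "move_arm", "body": {
  "plan": [
    [0,0,-0.5,0,0,0,0.85],
    [0,0,-1,0,0,0,0.85],
    [0,0,-1,0,0,0,0.85],
    [0.2,0,-1,0,0,0,0.85],
    [0.7,0,-1,0,0,0,0.85],
    [1,0,-1,0,0,0,0.85],
    [1,0,-1,0,0,0,0.85],
    [1,0,-1,0,0,0,0.85]
  ]
}}

```text
time_s: 55.4
tcp_pos: [0.6057, 0.0091, 0.1325]
eef_rot: [-0.001, 0.861, 0.509, -0.001]
ft_force: [0.3, -0.3, -0.1]
gripper_width: 0.0783
```

```bash
python3 st.py; python3 tilt.py t15; python3 plugs.py a2 top; python3 - <<'E'
from h import *
i,X,c=snap('wrist'); save('wrist',i,X,c,'w11'); cv2.imwrite('pics/v6.png',i)
n=np.load('pics/t15.npz');X=n['X'];C=np.array([.560,-.0787]); r=np.hypot(*(X[...,:2]-C).transpose(2,0,1))
P=X[(r<.03)&(X[...,2]>.095)]; print('plug top',len(P),np.median(P,0))
calls([(.688,.111,.11,45)])
E
```

```text
[0.6057 0.0091 0.1325] 61.13 [-0.051 -0.047 -0.008] [ 0.3 -0.3 -0.1] 0.0783 55.4
[0.6059 0.0086 0.133 ] 55.45 0.0781 [ 0.1 -0.2 -0.5]
tilt -0.0014 x slope 0.0011 mid z 0.0376 1429
[0.6059 0.0086 0.133 ] 61.09 55.45 0.0781 [ 0.1 -0.2 -0.5]
top plug? top 0.0398 [0.6553 0.1765] [0.028 0.026] 88
top plug? top 0.0401 [0.5931 0.2304] [0.028 0.028] 92
top plug? top 0.0399 [0.4355 0.2709] [0.027 0.029] 98
plug top 68 [ 0.55906668 -0.08323966  0.10077725]
[1,0.168,0.183, 0,0,0.535]
[0.298,-0.034,0.054, 0,0,-0]
  -> [0.688 0.111 0.11 ] 45.0
```

View pics/v6.png

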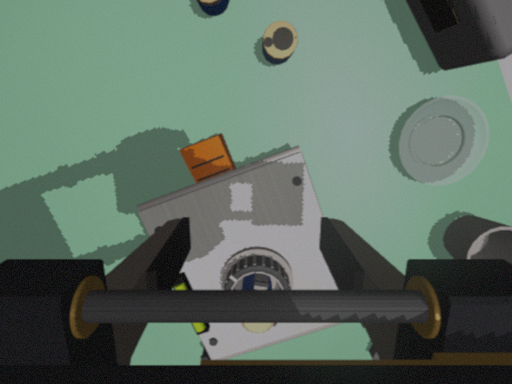

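Everything is holding: wedge tail at (207,158), plate level, plug in the chuck with its top at 0.101. Next, the spent plugs. First I'll check bystander clearances for the wide gripper body.

```bash
python3 - <<'E'
from h import *
X=np.load('pics/t15.npz')['X']; z=X[...,2]
m=((z>.045)&(X[...,0]>.3)&(X[...,0]<.9)&(X[...,1]>-.6)&(X[...,1]<.5)).astype(np.uint8)
n,l,st,_=cv2.connectedComponentsWithStats(m)
for k in range(1,n):
    if st[k,4]>30: P=X[l==k]; print(P.min(0).round(3),P.max(0).round(3))
m=(z>.085)&(z<.097)&(X[...,1]<-.25)&(X[...,1]>-.55)&(X[...,0]>.4)&(X[...,0]<.66); P=X[m]; print('tray floor',np.percentile(P,[1,99],axis=0).round(3), cv2.minAreaRect(P[:,:2].astype(np.float32)))
calls([(.688,.111,.10,90)])
E
```

```text
[0.738 0.407 0.045] [0.9   0.5   0.133]
[0.796 0.014 0.045] [0.9   0.218 0.144]
[ 0.789 -0.6    0.045] [ 0.9   -0.359  0.15 ]
[0.738 0.219 0.046] [0.792 0.273 0.153]
[ 0.751 -0.197  0.045] [ 0.814 -0.134  0.053]
[ 0.339 -0.112  0.045] [0.703 0.11  0.621]
[ 0.689 -0.6    0.045] [ 0.774 -0.564  0.102]
[ 0.415 -0.481  0.045] [ 0.636 -0.292  0.119]
[ 0.38  -0.598  0.045] [ 0.503 -0.544  0.095]
tray floor [[ 0.434 -0.477  0.086]
 [ 0.625 -0.298  0.096]] ((0.533420741558075, -0.4220450222492218), (0.19966985285282135, 0.24862025678157806), 4.100011825561523)
[1,0.168,0.26, 0,0,-0.965]
[0.235,0.187,0.077, 0,0,-0]
  -> [0.688 0.111 0.1  ] 90.0
```

Emit:
{"method": "move_arm", "body": {
  "plan": [
    [0.5,0.08,0,0,0,-0.33,0.7],
    [1,0.17,0,0,0,-0.66,0.7],
    [1,0.17,0.2,0,0,-0.97,0.7],
    [1,0.17,0.26,0,0,-0.97,0.7],
    [1,0.17,0.26,0,0,-0.97,0.7],
    [1,0.17,0.26,0,0,-0.97,0.7],
    [1,0.17,0.26,0,0,-0.97,0.7],
    [1,0.17,0.26,0,0,-0.97,0.7]
  ]
}}

```text
time_s: 56.55
tcp_pos: [0.6702, 0.0879, 0.1088]
eef_rot: [0.0, 0.706, 0.708, 0.0]
ft_force: [0.6, 0.2, -0.3]
gripper_width: 0.0643
```

Emit:
{"method": "move_arm", "body": {
  "plan": [
    [0.23,0.18,0.07,0,0,0,0.7],
    [0.23,0.18,0.2,0,0,0,0.7],
    [0.23,0.18,0.4,0,0,0,0.7],
    [0.23,0.18,0.4,0,0,0,0.7],
    [0.23,0.18,0.4,0,0,0,0.7],
    [0.23,0.18,0.4,0,0,0,0.7],
    [0.23,0.18,0.4,0,0,0,0.7],
    [0.23,0.18,0.4,0,0,0,0.7]
  ]
}}

```text
time_s: 57.55
tcp_pos: [0.6881, 0.1111, 0.0687]
eef_rot: [0.0, 0.706, 0.708, 0.0]
ft_force: [-0.5, 1.0, -0.3]
gripper_width: 0.0644
```

```bash
python3 plugs.py a3 wrist; python3 - <<'E'
from h import *
calls([(.688,.1105,-.004,90)])
E
```

```text
[0.6881 0.1111 0.0687] 90.21 57.55 0.0644 [-0.5  1.  -0.3]
wrist plug? top 0.0385 [0.594  0.2299] [0.03  0.029] 1842
wrist plug? top 0.0384 [0.656  0.1768] [0.029 0.029] 1447
wrist plug? top 0.0383 [0.6877 0.111 ] [0.029 0.029] 1169
[-0.007,-0,0.725, 0,0,0.007]
  -> [ 0.688   0.1105 -0.004 ] 90.0
```

Emit:
{"method": "move_arm", "body": {
  "plan": [
    [0,0,0.4,0,0,0,0.7],
    [0,0,0.7,0,0,0,0.7],
    [0,0,0.73,0,0,0,0.2],
    [0,0,0.73,0,0,0,0.2],
    [0,0,0.73,0,0,0,0.2],
    [0,0,0.73,0,0,0,0.2],
    [0,0,0.73,0,0,0,0.2],
    [0,0,0.73,0,0,0,0.2]
  ],
  "newtons": 25
}}

```text
time_s: 58.6
tcp_pos: [0.6892, 0.1112, -0.0029]
eef_rot: [0.001, 0.706, 0.708, 0.001]
ft_force: [-0.4, -0.8, 6.4]
gripper_width: 0.0293
```

Emit:
{"method": "move_arm", "body": {
  "plan": [
    [0,0,0,0,0,0,0.2],
    [0,0,-0.1,0,0,0,0.2],
    [0,0,-0.3,0,0,0,0.2],
    [0,0,-0.6,0,0,0,0.2],
    [0,0,-0.9,0,0,0,0.2],
    [-0.1,0,-1,0,0,0,0.2],
    [-0.3,-0.1,-1,0,0,0,0.2],
    [-0.4,-0.2,-1,0,0,0,0.2]
  ]
}}

```text
time_s: 59.6
tcp_pos: [0.6672, 0.0697, 0.0948]
eef_rot: [-0.0, 0.706, 0.708, -0.0]
ft_force: [-0.7, -0.2, 0.1]
gripper_width: 0.029
```

Emit:
{"method": "move_arm", "body": {
  "plan": [
    [-0.3,-0.1,-0.2,0,0,0,0.2],
    [-0.6,-0.2,-0.4,0,0,0,0.2],
    [-1,-0.35,-0.6,0,0,0,0.2],
    [-1,-0.35,-0.6,0,0,0,0.2],
    [-1,-0.35,-0.6,0,0,0,0.2],
    [-1,-0.35,-0.6,0,0,0,0.2],
    [-1,-0.35,-0.6,0,0,0,0.2],
    [-1,-0.35,-0.6,0,0,0,0.2]
  ]
}}

```text
time_s: 60.6
tcp_pos: [0.6333, -0.0284, 0.1548]
eef_rot: [-0.0, 0.706, 0.709, -0.0]
ft_force: [1.0, -0.1, -0.3]
gripper_width: 0.0295
```

Emit:
{"method": "move_arm", "body": {
  "plan": [
    [-0.3,-0.1,0,0,0,0,0.2],
    [-0.6,-0.2,0,0,0,0,0.2],
    [-1,-0.35,0,0,0,0,0.2],
    [-1,-0.35,0,0,0,0,0.2],
    [-1,-0.35,0,0,0,0,0.2],
    [-1,-0.35,0,0,0,0,0.2],
    [-1,-0.35,0,0,0,0,0.2],
    [-1,-0.35,0,0,0,0,0.2]
  ]
}}

```text
time_s: 61.6
tcp_pos: [0.5989, -0.1286, 0.1552]
eef_rot: [-0.0, 0.706, 0.709, 0.0]
ft_force: [-0.0, 0.0, 0.1]
gripper_width: 0.0292
```

Emit:
{"method": "move_arm", "body": {
  "plan": [
    [-0.3,-0.1,0,0,0,0,0.2],
    [-0.6,-0.2,0,0,0,0,0.2],
    [-1,-0.35,0,0,0,0,0.2],
    [-1,-0.35,0,0,0,0,0.2],
    [-1,-0.35,0,0,0,0,0.2],
    [-1,-0.35,0,0,0,0,0.2],
    [-1,-0.35,0,0,0,0,0.2],
    [-1,-0.35,0,0,0,0,0.2]
  ]
}}

```text
time_s: 62.6
tcp_pos: [0.5643, -0.2288, 0.1552]
eef_rot: [0.0, 0.706, 0.709, 0.0]
ft_force: [-0.2, 0.1, -0.5]
gripper_width: 0.0296
```

Emit:
{"method": "move_arm", "body": {
  "plan": [
    [-0.3,-0.1,0,0,0,0,0.2],
    [-0.6,-0.2,0,0,0,0,0.2],
    [-1,-0.33,0,0,0,0,0.2],
    [-1,-0.33,0,0,0,0,0.2],
    [-1,-0.33,0,0,0,0,0.2],
    [-1,-0.33,0,0,0,0,0.2],
    [-1,-0.33,0,0,0,0,0.2],
    [-1,-0.33,0,0,0,0,0.2]
  ]
}}

```text
time_s: 63.6
tcp_pos: [0.5317, -0.3289, 0.1553]
eef_rot: [-0.0, 0.706, 0.709, -0.0]
ft_force: [0.2, 0.7, 0.3]
gripper_width: 0.0292
```

```bash
python3 - <<'E'
from h import *
p,R,s=pose(); print(s['gripper_width'],s['time_s']); calls([(.53,-.335,.093,90)])
i,X,c=snap('wrist'); save('wrist',i,X,c,'w12'); print(i.shape)
m=(abs(X[...,1]+.4)<.14)&(abs(X[...,0]-.53)<.14)&(X[...,2]>.08)&(X[...,2]<.096); P=X[m]; print(np.percentile(P,[1,50,99],axis=0).round(3))
E
```

```text
0.029221687747074152 63.6
[-0.061,-0.017,0.623, 0,0,0.008]
  -> [ 0.53  -0.335  0.093] 90.0
(384, 512, 3)
[[ 0.436 -0.472  0.084]
 [ 0.53  -0.338  0.091]
 [ 0.62  -0.295  0.095]]
```

Emit:
{"method": "move_arm", "body": {
  "plan": [
    [-0.06,-0.02,0.2,0,0,0,0.2],
    [-0.06,-0.02,0.4,0,0,0,0.2],
    [-0.06,-0.02,0.58,0,0,0,0.2],
    [-0.06,-0.02,0.645,0,0,0,0.2],
    [-0.06,-0.02,0.645,0,0,0,0.2],
    [-0.06,-0.02,0.645,0,0,0,0.5],
    [-0.06,-0.02,0.645,0,0,0,0.5],
    [-0.06,-0.02,0.645,0,0,0,0.5]
  ]
}}

```text
time_s: 64.65
tcp_pos: [0.5296, -0.3355, 0.0909]
eef_rot: [0.0, 0.706, 0.708, 0.0]
ft_force: [0.1, 0.6, 0.1]
gripper_width: 0.0459
```

```bash
python3 st.py; python3 - <<'E'
from h import *
p,R,s=pose()
calls([(p[0],p[1],p[2]+.065,90),(.656,.1768,.09,60)])
E
```

```text
[ 0.5296 -0.3355  0.0909] 90.21 [-0.039 -0.115  0.016] [0.1 0.6 0.1] 0.0459 64.65
[0,0,-0.65, 0,0,0.007]
  -> [ 0.5296 -0.3355  0.1559] 90.0
[1,0.247,0.129, 0,0,1]
[1,-0.29,0.13, 0,0,-0]
[1,-0.289,0.13, 0,0,-0]
[1,-0.29,0.13, 0,0,-0]
[1,-0.289,0.13, 0,0,-0]
[0.079,-0.023,0.01, 0,0,-0]
  -> [0.656  0.1768 0.09  ] 60.0
```

Emit:
{"method": "move_arm", "body": {
  "plan": [
    [0,0,-0.4,0,0,0,0.5],
    [0,0,-0.65,0,0,0,0.6],
    [0.5,0.12,-0.65,0,0,0.33,0.7],
    [1,0.25,-0.65,0,0,0.66,0.7],
    [1,0.25,-0.65,0,0,1,0.7],
    [1,0.25,-0.65,0,0,1,0.7],
    [1,0.25,-0.65,0,0,1,0.7],
    [1,0.25,-0.65,0,0,1,0.7]
  ]
}}

```text
time_s: 65.65
tcp_pos: [0.554, -0.236, 0.1557]
eef_rot: [0.0, 0.865, 0.502, 0.0]
ft_force: [0.3, 0.9, -0.4]
gripper_width: 0.0644
```

Emit:
{"method": "move_arm", "body": {
  "plan": [
    [0.5,-0.15,0,0,0,0,0.7],
    [1,-0.29,0,0,0,0,0.7],
    [1,-0.29,0,0,0,0,0.7],
    [1,-0.29,0,0,0,0,0.7],
    [1,-0.29,0,0,0,0,0.7],
    [1,-0.29,0,0,0,0,0.7],
    [1,-0.29,0,0,0,0,0.7],
    [1,-0.29,0,0,0,0,0.7]
  ]
}}

```text
time_s: 66.65
tcp_pos: [0.5786, -0.1344, 0.1557]
eef_rot: [-0.0, 0.865, 0.501, -0.0]
ft_force: [-0.1, -0.4, -0.1]
gripper_width: 0.0642
```

Emit:
{"method": "move_arm", "body": {
  "plan": [
    [0.5,-0.15,0,0,0,0,0.7],
    [1,-0.29,0,0,0,0,0.7],
    [1,-0.29,0,0,0,0,0.7],
    [1,-0.29,0,0,0,0,0.7],
    [1,-0.29,0,0,0,0,0.7],
    [1,-0.29,0,0,0,0,0.7],
    [1,-0.29,0,0,0,0,0.7],
    [1,-0.29,0,0,0,0,0.7]
  ]
}}

```text
time_s: 67.65
tcp_pos: [0.6031, -0.0332, 0.1557]
eef_rot: [0.0, 0.865, 0.501, -0.0]
ft_force: [-0.7, -0.2, 0.3]
gripper_width: 0.0644
```

Emit:
{"method": "move_arm", "body": {
  "plan": [
    [0.5,-0.15,0,0,0,0,0.7],
    [1,-0.29,0,0,0,0,0.7],
    [1,-0.29,0,0,0,0,0.7],
    [1,-0.29,0,0,0,0,0.7],
    [1,-0.29,0,0,0,0,0.7],
    [1,-0.29,0,0,0,0,0.7],
    [1,-0.29,0,0,0,0,0.7],
    [1,-0.29,0,0,0,0,0.7]
  ]
}}

```text
time_s: 68.65
tcp_pos: [0.6277, 0.0679, 0.1557]
eef_rot: [-0.0, 0.865, 0.501, -0.0]
ft_force: [0.7, -0.5, 0.5]
gripper_width: 0.0646
```

Emit:
{"method": "move_arm", "body": {
  "plan": [
    [0.5,-0.15,0,0,0,0,0.7],
    [1,-0.29,0,0,0,0,0.7],
    [1,-0.29,0.3,0,0,0,0.7],
    [1,-0.29,0.6,0,0,0,0.7],
    [1,-0.29,0.6,0,0,0,0.7],
    [1,-0.29,0.6,0,0,0,0.7],
    [1,-0.29,0.6,0,0,0,0.7],
    [1,-0.29,0.6,0,0,0,0.7]
  ]
}}

```text
time_s: 69.65
tcp_pos: [0.653, 0.1694, 0.0971]
eef_rot: [0.0, 0.865, 0.501, 0.001]
ft_force: [-0.4, 0.0, -0.0]
gripper_width: 0.0643
```

```bash
python3 plugs.py a4 wrist; python3 - <<'E'
from h import *
calls([(.656,.1768,-.002,60)])
E
```

```text
[0.653  0.1694 0.0971] 60.2 69.65 0.0643 [-0.4  0.  -0. ]
wrist plug? top 0.0383 [0.594  0.2304] [0.029 0.029] 1014
wrist plug? top 0.0382 [0.656  0.1772] [0.029 0.029] 951
[0.08,-0.009,0.988, 0,0,0.007]
  -> [ 0.656   0.1768 -0.002 ] 60.0
```

Emit:
{"method": "move_arm", "body": {
  "plan": [
    [0.08,-0.01,0.5,0,0,0,0.7],
    [0.08,-0.01,0.9,0,0,0,0.7],
    [0.08,-0.01,0.99,0,0,0,0.2],
    [0.08,-0.01,0.99,0,0,0,0.2],
    [0.08,-0.01,0.99,0,0,0,0.2],
    [0.08,-0.01,0.99,0,0,0,0.2],
    [0.08,-0.01,0.99,0,0,0,0.2],
    [0.08,-0.01,0.99,0,0,0,0.2]
  ]
}}

```text
time_s: 70.7
tcp_pos: [0.6571, 0.177, -0.0009]
eef_rot: [0.001, 0.865, 0.502, 0.002]
ft_force: [0.4, -0.4, 5.7]
gripper_width: 0.0292
```

Emit:
{"method": "move_arm", "body": {
  "plan": [
    [0,0,0,0,0,0,0.2],
    [0,0,-0.1,0,0,0,0.2],
    [0,0,-0.3,0,0,0,0.2],
    [0,0,-0.6,0,0,0,0.2],
    [0,0,-0.9,0,0,0,0.2],
    [-0.1,0.03,-1,0,0,0,0.2],
    [-0.3,0.1,-1,0,0,0,0.2],
    [-0.4,0.14,-1,0,0,0,0.2]
  ]
}}

```text
time_s: 71.7
tcp_pos: [0.6462, 0.1331, 0.0951]
eef_rot: [-0.001, 0.865, 0.501, -0.001]
ft_force: [0.2, 0.5, -1.7]
gripper_width: 0.0292
```

Emit:
{"method": "move_arm", "body": {
  "plan": [
    [-0.3,0.1,-0.2,0,0,0,0.2],
    [-0.6,0.2,-0.4,0,0,0,0.2],
    [-1,0.3,-0.6,0,0,0,0.2],
    [-1,0.3,-0.6,0,0,0,0.2],
    [-1,0.3,-0.6,0,0,0,0.2],
    [-1,0.3,-0.6,0,0,0,0.2],
    [-1,0.3,-0.6,0,0,0,0.2],
    [-1,0.3,-0.6,0,0,0,0.2]
  ]
}}

```text
time_s: 72.7
tcp_pos: [0.6238, 0.0341, 0.1563]
eef_rot: [-0.0, 0.865, 0.502, -0.0]
ft_force: [-0.1, -0.3, -0.5]
gripper_width: 0.0292
```

Emit:
{"method": "move_arm", "body": {
  "plan": [
    [-0.3,0.1,0,0,0,0,0.2],
    [-0.6,0.2,0,0,0,0,0.2],
    [-1,0.3,0,0,0,0,0.2],
    [-1,0.3,0,0,0,0,0.2],
    [-1,0.3,0,0,0,0,0.2],
    [-1,0.3,0,0,0,0,0.2],
    [-1,0.3,0,0,0,0,0.2],
    [-1,0.3,0,0,0,0,0.2]
  ]
}}

```text
time_s: 73.7
tcp_pos: [0.6004, -0.0676, 0.1567]
eef_rot: [-0.0, 0.865, 0.502, 0.0]
ft_force: [0.3, -1.0, -0.6]
gripper_width: 0.0294
```

Emit:
{"method": "move_arm", "body": {
  "plan": [
    [-0.3,0.1,0,0,0,0,0.2],
    [-0.6,0.2,0,0,0,0,0.2],
    [-1,0.3,0,0,0,0,0.2],
    [-1,0.3,0,0,0,0,0.2],
    [-1,0.3,0,0,0,0,0.2],
    [-1,0.3,0,0,0,0,0.2],
    [-1,0.3,0,0,0,0,0.2],
    [-1,0.3,0,0,0,0,0.2]
  ]
}}

```text
time_s: 74.7
tcp_pos: [0.5768, -0.1693, 0.1567]
eef_rot: [-0.0, 0.865, 0.502, 0.0]
ft_force: [-0.3, 0.9, -0.6]
gripper_width: 0.0296
```

Emit:
{"method": "move_arm", "body": {
  "plan": [
    [-0.3,0.1,0,0,0,0,0.2],
    [-0.6,0.2,0,0,0,0,0.2],
    [-1,0.3,0,0,0,0,0.2],
    [-1,0.3,0,0,0,0,0.2],
    [-1,0.3,0,0,0,0,0.2],
    [-1,0.3,0,0,0,0,0.2],
    [-1,0.3,0,0,0,0,0.2],
    [-1,0.3,0,0,0,0,0.2]
  ]
}}

```text
time_s: 75.7
tcp_pos: [0.5532, -0.271, 0.1567]
eef_rot: [-0.0, 0.865, 0.502, 0.0]
ft_force: [0.1, 0.3, -0.2]
gripper_width: 0.0294
```

Emit:
{"method": "move_arm", "body": {
  "plan": [
    [-0.3,0.1,0,0,0,-0.2,0.2],
    [-0.6,0.2,0,0,0,-0.5,0.2],
    [-1,0.3,0,0,0,-0.8,0.2],
    [-1,0.3,0,0,0,-1,0.2],
    [-1,0.3,0,0,0,-1,0.2],
    [-1,0.3,0,0,0,-1,0.2],
    [-1,0.3,0,0,0,-1,0.2],
    [-1,0.3,0,0,0,-1,0.2]
  ]
}}

```text
time_s: 76.7
tcp_pos: [0.5295, -0.3729, 0.1568]
eef_rot: [0.0, 0.706, 0.708, 0.0]
ft_force: [0.2, -0.2, 1.0]
gripper_width: 0.0296
```

```bash
python3 - <<'E'
from h import *
p,R,s=pose(); print(s['gripper_width'],s['time_s'],p); calls([(.53,-.371,.091,90)])
E
```

```text
0.02955706462892473 76.7 [ 0.52953208 -0.37286723  0.15677584]
[0.019,0.005,0.658, 0,0,0.007]
  -> [ 0.53  -0.371  0.091] 90.0
```

Emit:
{"method": "move_arm", "body": {
  "plan": [
    [0.02,0,0.2,0,0,0,0.2],
    [0.02,0,0.4,0,0,0,0.2],
    [0.02,0,0.58,0,0,0,0.2],
    [0.02,0,0.64,0,0,0,0.2],
    [0.02,0,0.64,0,0,0,0.2],
    [0.02,0,0.64,0,0,0,0.5],
    [0.02,0,0.64,0,0,0,0.5],
    [0.02,0,0.64,0,0,0,0.5]
  ]
}}

```text
time_s: 77.7
tcp_pos: [0.5294, -0.3713, 0.0929]
eef_rot: [0.0, 0.706, 0.708, -0.0]
ft_force: [-0.2, -0.8, -0.3]
gripper_width: 0.046
```

```bash
python3 st.py; python3 - <<'E'
from h import *
p,R,s=pose()
calls([(p[0],p[1],p[2]+.065,90),(.594,.2302,.157,60)])
E
```

```text
[ 0.5294 -0.3713  0.0929] 90.2 [-0.026 -0.068  0.048] [-0.2 -0.8 -0.3] 0.046 77.7
[0,0,-0.65, 0,0,0.007]
  -> [ 0.5294 -0.3713  0.1579] 90.0
[1,0.107,0.001, 0,0,1]
[1,-0.443,0.002, 0,0,-0]
[1,-0.442,0.002, 0,0,-0]
[1,-0.443,0.001, 0,0,-0]
[1,-0.442,0.002, 0,0,-0]
[0.613,-0.272,0.001, 0,0,-0]
  -> [0.594  0.2303 0.157 ] 60.0
```

Emit:
{"method": "move_arm", "body": {
  "plan": [
    [0,0,-0.4,0,0,0,0.5],
    [0,0,-0.65,0,0,0,0.6],
    [0.5,0.05,-0.65,0,0,0.33,0.7],
    [1,0.11,-0.65,0,0,0.66,0.7],
    [1,0.11,-0.65,0,0,1,0.7],
    [1,0.11,-0.65,0,0,1,0.7],
    [1,0.11,-0.65,0,0,1,0.7],
    [1,0.11,-0.65,0,0,1,0.7]
  ]
}}

```text
time_s: 78.7
tcp_pos: [0.5399, -0.2718, 0.1577]
eef_rot: [0.0, 0.865, 0.502, 0.0]
ft_force: [0.2, -0.4, 0.4]
gripper_width: 0.0643
```

Emit:
{"method": "move_arm", "body": {
  "plan": [
    [0.5,-0.22,0,0,0,0,0.7],
    [1,-0.44,0,0,0,0,0.7],
    [1,-0.44,0,0,0,0,0.7],
    [1,-0.44,0,0,0,0,0.7],
    [1,-0.44,0,0,0,0,0.7],
    [1,-0.44,0,0,0,0,0.7],
    [1,-0.44,0,0,0,0,0.7],
    [1,-0.44,0,0,0,0,0.7]
  ]
}}

```text
time_s: 79.7
tcp_pos: [0.5514, -0.1628, 0.1577]
eef_rot: [-0.0, 0.865, 0.501, -0.0]
ft_force: [0.7, 0.6, 0.1]
gripper_width: 0.0642
```

Emit:
{"method": "move_arm", "body": {
  "plan": [
    [0.5,-0.22,0,0,0,0,0.7],
    [1,-0.44,0,0,0,0,0.7],
    [1,-0.44,0,0,0,0,0.7],
    [1,-0.44,0,0,0,0,0.7],
    [1,-0.44,0,0,0,0,0.7],
    [1,-0.44,0,0,0,0,0.7],
    [1,-0.44,0,0,0,0,0.7],
    [1,-0.44,0,0,0,0,0.7]
  ]
}}

```text
time_s: 80.7
tcp_pos: [0.5629, -0.0542, 0.1577]
eef_rot: [-0.0, 0.865, 0.501, -0.0]
ft_force: [0.2, 0.4, 0.0]
gripper_width: 0.0642
```

Emit:
{"method": "move_arm", "body": {
  "plan": [
    [0.5,-0.22,0,0,0,0,0.7],
    [1,-0.44,0,0,0,0,0.7],
    [1,-0.44,0,0,0,0,0.7],
    [1,-0.44,0,0,0,0,0.7],
    [1,-0.44,0,0,0,0,0.7],
    [1,-0.44,0,0,0,0,0.7],
    [1,-0.44,0,0,0,0,0.7],
    [1,-0.44,0,0,0,0,0.7]
  ]
}}

```text
time_s: 81.7
tcp_pos: [0.5745, 0.0544, 0.1578]
eef_rot: [0.0, 0.865, 0.501, 0.0]
ft_force: [0.1, -0.9, 0.1]
gripper_width: 0.0645
```

Emit:
{"method": "move_arm", "body": {
  "plan": [
    [0.5,-0.22,0,0,0,0,0.7],
    [1,-0.44,0,0,0,0,0.7],
    [1,-0.44,0,0,0,0,0.7],
    [1,-0.44,0,0,0,0,0.7],
    [1,-0.44,0,0,0,0,0.7],
    [1,-0.44,0,0,0,0,0.7],
    [1,-0.44,0,0,0,0,0.7],
    [1,-0.44,0,0,0,0,0.7]
  ]
}}

```text
time_s: 82.7
tcp_pos: [0.586, 0.1631, 0.1577]
eef_rot: [0.0, 0.865, 0.501, -0.0]
ft_force: [-0.9, -0.5, -0.1]
gripper_width: 0.0643
```

Emit:
{"method": "move_arm", "body": {
  "plan": [
    [0.4,-0.2,0,0,0,0,0.7],
    [0.6,-0.27,0.2,0,0,0,0.7],
    [0.6,-0.27,0.5,0,0,0,0.7],
    [0.6,-0.27,0.6,0,0,0,0.7],
    [0.6,-0.27,0.6,0,0,0,0.7],
    [0.6,-0.27,0.6,0,0,0,0.7],
    [0.6,-0.27,0.6,0,0,0,0.7],
    [0.6,-0.27,0.6,0,0,0,0.7]
  ]
}}

```text
time_s: 83.7
tcp_pos: [0.5928, 0.2289, 0.0985]
eef_rot: [0.0, 0.865, 0.501, 0.001]
ft_force: [0.9, 0.3, -0.2]
gripper_width: 0.064
```

```bash
python3 plugs.py a5 wrist; python3 - <<'E'
from h import *
calls([(.594,.2304,-.001,60)])
calls([(.53,-.407,.156,90)],start=(.594,.2304,.156,60))
E
```

```text
[0.5928 0.2289 0.0985] 60.2 83.7 0.064 [ 0.9  0.3 -0.2]
wrist plug? top 0.0383 [0.5937 0.2308] [0.03 0.03] 936
wrist plug? top 0.0383 [0.4363 0.2717] [0.03  0.029] 885
[0.02,0.004,0.993, 0,0,0.007]
  -> [ 0.5941  0.2304 -0.001 ] 60.0
[-1,0.451,0, 0,0,-1]
[-1,-0.1,0, 0,0,-0]
[-1,-0.101,0, 0,0,-0]
[-1,-0.1,0, 0,0,-0]
[-1,-0.101,0, 0,0,-0]
[-1,-0.1,0, 0,0,-0]
[-0.282,-0.029,0, 0,0,-0]
  -> [ 0.53  -0.407  0.156] 90.0
```

Emit:
{"method": "move_arm", "body": {
  "plan": [
    [0.02,0,0.5,0,0,0,0.7],
    [0.02,0,0.9,0,0,0,0.7],
    [0.02,0,0.99,0,0,0,0.2],
    [0.02,0,0.99,0,0,0,0.2],
    [0.02,0,0.99,0,0,0,0.2],
    [0.02,0,0.99,0,0,0,0.2],
    [0.02,0,0.99,0,0,0,0.2],
    [0.02,0,0.99,0,0,0,0.2]
  ]
}}

```text
time_s: 84.75
tcp_pos: [0.595, 0.231, 0.0009]
eef_rot: [0.001, 0.865, 0.502, 0.002]
ft_force: [-0.6, 0.8, 6.4]
gripper_width: 0.0293
```

Emit:
{"method": "move_arm", "body": {
  "plan": [
    [0,0,0,0,0,0,0.2],
    [0,0,-0.2,0,0,0,0.2],
    [0,0,-0.5,0,0,0,0.2],
    [0,0,-0.8,0,0,0,0.2],
    [-0.1,0.05,-1,0,0,0,0.2],
    [-0.4,0.18,-1,0,0,0,0.2],
    [-0.7,0.31,-1,0,0,0,0.2],
    [-0.84,0.38,-1,0,0,0,0.2]
  ]
}}

```text
time_s: 85.75
tcp_pos: [0.5842, 0.137, 0.099]
eef_rot: [-0.0, 0.866, 0.501, -0.0]
ft_force: [-0.6, 0.3, 0.7]
gripper_width: 0.0295
```

Emit:
{"method": "move_arm", "body": {
  "plan": [
    [-0.3,0.13,-0.2,0,0,0,0.2],
    [-0.6,0.27,-0.4,0,0,0,0.2],
    [-1,0.45,-0.6,0,0,0,0.2],
    [-1,0.45,-0.6,0,0,0,0.2],
    [-1,0.45,-0.6,0,0,0,0.2],
    [-1,0.45,-0.6,0,0,0,0.2],
    [-1,0.45,-0.6,0,0,0,0.2],
    [-1,0.45,-0.6,0,0,0,0.2]
  ]
}}

```text
time_s: 86.75
tcp_pos: [0.5738, 0.0303, 0.1584]
eef_rot: [-0.0, 0.865, 0.502, -0.0]
ft_force: [-0.2, 1.1, -0.8]
gripper_width: 0.0296
```

Emit:
{"method": "move_arm", "body": {
  "plan": [
    [-0.3,0.13,0,0,0,0,0.2],
    [-0.6,0.27,0,0,0,0,0.2],
    [-1,0.45,0,0,0,0,0.2],
    [-1,0.45,0,0,0,0,0.2],
    [-1,0.45,0,0,0,0,0.2],
    [-1,0.45,0,0,0,0,0.2],
    [-1,0.45,0,0,0,0,0.2],
    [-1,0.45,0,0,0,0,0.2]
  ]
}}

```text
time_s: 87.75
tcp_pos: [0.5634, -0.0789, 0.1587]
eef_rot: [-0.0, 0.865, 0.502, 0.0]
ft_force: [0.7, 0.1, -0.1]
gripper_width: 0.0293
```

Emit:
{"method": "move_arm", "body": {
  "plan": [
    [-0.3,0.13,0,0,0,0,0.2],
    [-0.6,0.27,0,0,0,0,0.2],
    [-1,0.45,0,0,0,0,0.2],
    [-1,0.45,0,0,0,0,0.2],
    [-1,0.45,0,0,0,0,0.2],
    [-1,0.45,0,0,0,0,0.2],
    [-1,0.45,0,0,0,0,0.2],
    [-1,0.45,0,0,0,0,0.2]
  ]
}}

```text
time_s: 88.75
tcp_pos: [0.5528, -0.188, 0.1587]
eef_rot: [0.0, 0.865, 0.502, 0.0]
ft_force: [0.3, 0.4, 0.0]
gripper_width: 0.0295
```

Emit:
{"method": "move_arm", "body": {
  "plan": [
    [-0.3,0.13,0,0,0,0,0.2],
    [-0.6,0.27,0,0,0,0,0.2],
    [-1,0.45,0,0,0,0,0.2],
    [-1,0.45,0,0,0,0,0.2],
    [-1,0.45,0,0,0,0,0.2],
    [-1,0.45,0,0,0,0,0.2],
    [-1,0.45,0,0,0,0,0.2],
    [-1,0.45,0,0,0,0,0.2]
  ]
}}

```text
time_s: 89.75
tcp_pos: [0.5422, -0.2972, 0.1588]
eef_rot: [0.0, 0.865, 0.502, -0.0]
ft_force: [-0.1, 0.0, -0.6]
gripper_width: 0.0292
```

Emit:
{"method": "move_arm", "body": {
  "plan": [
    [-0.3,0.13,0,0,0,-0.2,0.2],
    [-0.6,0.27,0,0,0,-0.5,0.2],
    [-1,0.45,0,0,0,-0.8,0.2],
    [-1,0.45,0,0,0,-1,0.2],
    [-1,0.45,0,0,0,-1,0.2],
    [-1,0.45,0,0,0,-1,0.2],
    [-1,0.45,0,0,0,-1,0.2],
    [-1,0.45,0,0,0,-1,0.2]
  ]
}}

```text
time_s: 90.75
tcp_pos: [0.5316, -0.4065, 0.1588]
eef_rot: [0.0, 0.706, 0.708, -0.0]
ft_force: [-0.6, 0.2, -0.4]
gripper_width: 0.0295
```

```bash
python3 - <<'E'
from h import *
p,R,s=pose(); print(s['gripper_width'],s['time_s'],p); calls([(.53,-.407,.092,90)])
E
```

```text
0.02950453330607927 90.75 [ 0.53157821 -0.40652558  0.15881936]
[-0.005,-0.016,0.668, 0,0,0.007]
  -> [ 0.53  -0.407  0.092] 90.0
```

Emit:
{"method": "move_arm", "body": {
  "plan": [
    [0,-0.02,0.2,0,0,0,0.2],
    [0,-0.02,0.4,0,0,0,0.2],
    [0,-0.02,0.58,0,0,0,0.2],
    [0,-0.02,0.645,0,0,0,0.2],
    [0,-0.02,0.645,0,0,0,0.2],
    [0,-0.02,0.645,0,0,0,0.5],
    [0,-0.02,0.645,0,0,0,0.5],
    [0,-0.02,0.645,0,0,0,0.5]
  ]
}}

```text
time_s: 91.75
tcp_pos: [0.5295, -0.4069, 0.0943]
eef_rot: [0.0, 0.706, 0.708, 0.0]
ft_force: [1.1, -0.0, -0.4]
gripper_width: 0.0459
```

```bash
python3 st.py; python3 - <<'E'
from h import *
p,R,s=pose()
calls([(p[0],p[1],p[2]+.065,90),(.4363,.2717,.157,125)])
E
```

```text
[ 0.5295 -0.4069  0.0943] 90.2 [-0.08  -0.138  0.036] [ 1.1 -0.  -0.4] 0.0459 91.75
[0,0,-0.65, 0,0,0.007]
  -> [ 0.5295 -0.4069  0.1593] 90.0
[1,-0.137,0.003, 0,0,-1]
[1,0.407,0.004, 0,0,-0.167]
[1,0.514,0.004, 0,0,0]
[1,0.513,0.004, 0,0,0]
[1,0.514,0.003, 0,0,0]
[1,0.513,0.004, 0,0,0]
[0.235,0.121,0.001, 0,0,0]
  -> [0.4363 0.2717 0.157 ] 125.0
```

Emit:
{"method": "move_arm", "body": {
  "plan": [
    [0,0,-0.4,0,0,0,0.5],
    [0,0,-0.65,0,0,0,0.6],
    [0.5,-0.07,-0.65,0,0,-0.33,0.7],
    [1,-0.14,-0.65,0,0,-0.66,0.7],
    [1,-0.14,-0.65,0,0,-1,0.7],
    [1,-0.14,-0.65,0,0,-1,0.7],
    [1,-0.14,-0.65,0,0,-1,0.7],
    [1,-0.14,-0.65,0,0,-1,0.7]
  ]
}}

```text
time_s: 92.75
tcp_pos: [0.5151, -0.3075, 0.1592]
eef_rot: [0.0, 0.499, 0.866, -0.0]
ft_force: [0.6, 0.1, -0.2]
gripper_width: 0.0647
```

Emit:
{"method": "move_arm", "body": {
  "plan": [
    [0.5,0.2,0,0,0,-0.17,0.7],
    [1,0.41,0,0,0,-0.17,0.7],
    [1,0.41,0,0,0,-0.17,0.7],
    [1,0.41,0,0,0,-0.17,0.7],
    [1,0.41,0,0,0,-0.17,0.7],
    [1,0.41,0,0,0,-0.17,0.7],
    [1,0.41,0,0,0,-0.17,0.7],
    [1,0.41,0,0,0,-0.17,0.7]
  ]
}}

```text
time_s: 93.75
tcp_pos: [0.5002, -0.2001, 0.1591]
eef_rot: [-0.0, 0.46, 0.888, -0.0]
ft_force: [0.6, -0.5, -0.1]
gripper_width: 0.0646
```

Emit:
{"method": "move_arm", "body": {
  "plan": [
    [0.5,0.25,0,0,0,0,0.7],
    [1,0.51,0,0,0,0,0.7],
    [1,0.51,0,0,0,0,0.7],
    [1,0.51,0,0,0,0,0.7],
    [1,0.51,0,0,0,0,0.7],
    [1,0.51,0,0,0,0,0.7],
    [1,0.51,0,0,0,0,0.7],
    [1,0.51,0,0,0,0,0.7]
  ]
}}

```text
time_s: 94.75
tcp_pos: [0.484, -0.0891, 0.1591]
eef_rot: [-0.0, 0.46, 0.888, -0.0]
ft_force: [-0.7, -0.2, -1.3]
gripper_width: 0.0645
```

Emit:
{"method": "move_arm", "body": {
  "plan": [
    [0.5,0.25,0,0,0,0,0.7],
    [1,0.51,0,0,0,0,0.7],
    [1,0.51,0,0,0,0,0.7],
    [1,0.51,0,0,0,0,0.7],
    [1,0.51,0,0,0,0,0.7],
    [1,0.51,0,0,0,0,0.7],
    [1,0.51,0,0,0,0,0.7],
    [1,0.51,0,0,0,0,0.7]
  ]
}}

```text
time_s: 95.75
tcp_pos: [0.4679, 0.022, 0.1592]
eef_rot: [-0.0, 0.46, 0.888, -0.0]
ft_force: [0.0, 0.4, -0.2]
gripper_width: 0.0646
```

Emit:
{"method": "move_arm", "body": {
  "plan": [
    [0.5,0.25,0,0,0,0,0.7],
    [1,0.51,0,0,0,0,0.7],
    [1,0.51,0,0,0,0,0.7],
    [1,0.51,0,0,0,0,0.7],
    [1,0.51,0,0,0,0,0.7],
    [1,0.51,0,0,0,0,0.7],
    [1,0.51,0,0,0,0,0.7],
    [1,0.51,0,0,0,0,0.7]
  ]
}}

```text
time_s: 96.75
tcp_pos: [0.4517, 0.1331, 0.1592]
eef_rot: [-0.0, 0.46, 0.888, -0.0]
ft_force: [-0.6, 0.7, 0.7]
gripper_width: 0.0643
```

Emit:
{"method": "move_arm", "body": {
  "plan": [
    [0.5,0.25,0,0,0,0,0.7],
    [1,0.51,0.2,0,0,0,0.7],
    [1,0.51,0.4,0,0,0,0.7],
    [1,0.51,0.6,0,0,0,0.7],
    [1,0.51,0.6,0,0,0,0.7],
    [1,0.51,0.6,0,0,0,0.7],
    [1,0.51,0.6,0,0,0,0.7],
    [1,0.51,0.6,0,0,0,0.7]
  ]
}}

```text
time_s: 97.75
tcp_pos: [0.436, 0.2445, 0.1]
eef_rot: [0.0, 0.46, 0.888, 0.0]
ft_force: [0.2, 0.2, 0.8]
gripper_width: 0.0643
```

```bash
python3 plugs.py a6 wrist; python3 - <<'E'
from h import *
calls([(.4363,.2717,.0,125)])
calls([(.53,-.442,.156,125)],start=(.4363,.2717,.156,125))
E
```

```text
[0.436  0.2445 0.1   ] 125.29 97.75 0.0643 [0.2 0.2 0.8]
wrist plug? top 0.0383 [0.4352 0.2717] [0.029 0.029] 971
[0.22,0.161,0.998, 0,0,0.01]
  -> [ 0.4363  0.2717 -0.    ] 125.0
[-1,-0.521,0, 0,0,-0]
[-1,-0.521,0, 0,0,-0]
[-1,-0.521,0, 0,0,-0]
[-1,-0.521,0, 0,0,-0]
[-1,-0.521,0, 0,0,-0]
[-1,-0.521,0, 0,0,-0]
[-0.384,-0.2,0, 0,0,-0]
  -> [ 0.53  -0.442  0.156] 125.0
```

Emit:
{"method": "move_arm", "body": {
  "plan": [
    [0.22,0.16,0.2,0,0,0,0.7],
    [0.22,0.16,0.6,0,0,0,0.7],
    [0.22,0.16,0.99,0,0,0,0.7],
    [0.22,0.16,0.99,0,0,0,0.2],
    [0.22,0.16,0.99,0,0,0,0.2],
    [0.22,0.16,0.99,0,0,0,0.2],
    [0.22,0.16,0.99,0,0,0,0.2],
    [0.22,0.16,0.99,0,0,0,0.2]
  ]
}}

```text
time_s: 98.8
tcp_pos: [0.4372, 0.2721, 0.0019]
eef_rot: [0.001, 0.459, 0.888, 0.001]
ft_force: [-0.4, -0.3, 7.9]
gripper_width: 0.0291
```

Emit:
{"method": "move_arm", "body": {
  "plan": [
    [0,0,0,0,0,0,0.2],
    [0,0,-0.2,0,0,0,0.2],
    [0,0,-0.5,0,0,0,0.2],
    [0,0,-0.8,0,0,0,0.2],
    [0,0,-1,0,0,0,0.2],
    [-0.2,-0.1,-1,0,0,0,0.2],
    [-0.38,-0.2,-1,0,0,0,0.2],
    [-0.38,-0.2,-1,0,0,0,0.2]
  ]
}}

```text
time_s: 99.8
tcp_pos: [0.4416, 0.2284, 0.1004]
eef_rot: [0.0, 0.46, 0.888, 0.0]
ft_force: [0.1, 0.2, -1.1]
gripper_width: 0.0292
```

Emit:
{"method": "move_arm", "body": {
  "plan": [
    [-0.3,-0.15,-0.2,0,0,0,0.2],
    [-0.6,-0.3,-0.4,0,0,0,0.2],
    [-1,-0.52,-0.6,0,0,0,0.2],
    [-1,-0.52,-0.6,0,0,0,0.2],
    [-1,-0.52,-0.6,0,0,0,0.2],
    [-1,-0.52,-0.6,0,0,0,0.2],
    [-1,-0.52,-0.6,0,0,0,0.2],
    [-1,-0.52,-0.6,0,0,0,0.2]
  ]
}}

```text
time_s: 100.8
tcp_pos: [0.4565, 0.1179, 0.1599]
eef_rot: [-0.0, 0.459, 0.888, -0.0]
ft_force: [-0.1, 0.4, -0.4]
gripper_width: 0.0293
```

Emit:
{"method": "move_arm", "body": {
  "plan": [
    [-0.3,-0.15,0,0,0,0,0.2],
    [-0.6,-0.3,0,0,0,0,0.2],
    [-1,-0.52,0,0,0,0,0.2],
    [-1,-0.52,0,0,0,0,0.2],
    [-1,-0.52,0,0,0,0,0.2],
    [-1,-0.52,0,0,0,0,0.2],
    [-1,-0.52,0,0,0,0,0.2],
    [-1,-0.52,0,0,0,0,0.2]
  ]
}}

```text
time_s: 101.8
tcp_pos: [0.4721, 0.0063, 0.1602]
eef_rot: [-0.0, 0.459, 0.888, 0.0]
ft_force: [-0.3, 0.1, -1.0]
gripper_width: 0.0294
```

Emit:
{"method": "move_arm", "body": {
  "plan": [
    [-0.3,-0.15,0,0,0,0,0.2],
    [-0.6,-0.3,0,0,0,0,0.2],
    [-1,-0.52,0,0,0,0,0.2],
    [-1,-0.52,0,0,0,0,0.2],
    [-1,-0.52,0,0,0,0,0.2],
    [-1,-0.52,0,0,0,0,0.2],
    [-1,-0.52,0,0,0,0,0.2],
    [-1,-0.52,0,0,0,0,0.2]
  ]
}}

```text
time_s: 102.8
tcp_pos: [0.4875, -0.1054, 0.1602]
eef_rot: [0.0, 0.459, 0.888, 0.0]
ft_force: [-0.7, 0.9, 0.1]
gripper_width: 0.0296
```

Emit:
{"method": "move_arm", "body": {
  "plan": [
    [-0.3,-0.15,0,0,0,0,0.2],
    [-0.6,-0.3,0,0,0,0,0.2],
    [-1,-0.52,0,0,0,0,0.2],
    [-1,-0.52,0,0,0,0,0.2],
    [-1,-0.52,0,0,0,0,0.2],
    [-1,-0.52,0,0,0,0,0.2],
    [-1,-0.52,0,0,0,0,0.2],
    [-1,-0.52,0,0,0,0,0.2]
  ]
}}

```text
time_s: 103.8
tcp_pos: [0.5029, -0.217, 0.1603]
eef_rot: [0.0, 0.459, 0.888, 0.0]
ft_force: [-0.7, -0.4, -0.7]
gripper_width: 0.0297
```

Emit:
{"method": "move_arm", "body": {
  "plan": [
    [-0.3,-0.15,0,0,0,0,0.2],
    [-0.6,-0.3,0,0,0,0,0.2],
    [-1,-0.52,0,0,0,0,0.2],
    [-1,-0.52,0,0,0,0,0.2],
    [-1,-0.52,0,0,0,0,0.2],
    [-1,-0.52,0,0,0,0,0.2],
    [-1,-0.52,0,0,0,0,0.2],
    [-1,-0.52,0,0,0,0,0.2]
  ]
}}

```text
time_s: 104.8
tcp_pos: [0.5184, -0.3287, 0.1604]
eef_rot: [0.0, 0.459, 0.888, 0.0]
ft_force: [0.2, -1.2, -0.4]
gripper_width: 0.0291
```

Emit:
{"method": "move_arm", "body": {
  "plan": [
    [-0.3,-0.15,0,0,0,0.2,0.2],
    [-0.6,-0.3,0,0,0,0.5,0.2],
    [-1,-0.52,0,0,0,0.8,0.2],
    [-1,-0.52,0,0,0,1,0.2],
    [-1,-0.52,0,0,0,1,0.2],
    [-1,-0.52,0,0,0,1,0.2],
    [-1,-0.52,0,0,0,1,0.2],
    [-1,-0.52,0,0,0,1,0.2]
  ]
}}

```text
time_s: 105.8
tcp_pos: [0.5337, -0.4406, 0.1604]
eef_rot: [0.0, 0.673, 0.739, -0.0]
ft_force: [0.5, 0.1, -0.3]
gripper_width: 0.0291
```

```bash
python3 - <<'E'
from h import *
p,R,s=pose(); print(s['gripper_width'],s['time_s'],p); calls([(.53,-.442,.094,90)])
E
```

```text
0.02912503511517684 105.8 [ 0.53372675 -0.44055077  0.16037874]
[-0.011,-0.038,0.664, 0,0,0.179]
  -> [ 0.53  -0.442  0.094] 90.0
```

Emit:
{"method": "move_arm", "body": {
  "plan": [
    [-0.01,-0.04,0.2,0,0,0.18,0.2],
    [-0.01,-0.04,0.4,0,0,0.18,0.2],
    [-0.01,-0.04,0.58,0,0,0.18,0.2],
    [-0.01,-0.04,0.65,0,0,0.18,0.2],
    [-0.01,-0.04,0.65,0,0,0.18,0.2],
    [-0.01,-0.04,0.65,0,0,0.18,0.5],
    [-0.01,-0.04,0.65,0,0,0.18,0.5],
    [-0.01,-0.04,0.65,0,0,0.18,0.5]
  ]
}}

```text
time_s: 106.8
tcp_pos: [0.5298, -0.4424, 0.0954]
eef_rot: [0.0, 0.708, 0.707, -0.0]
ft_force: [0.3, -0.8, 0.2]
gripper_width: 0.046
```

Emit:
{"method": "move_arm", "body": {
  "plan": [
    [0,0,-0.5,0,0,0,0.5],
    [0,0,-1,0,0,0,0.5],
    [0,-0.5,-1,0,0,0,0.5],
    [0,-1,-1,0,0,0,0.5],
    [0,-1,-1,0,0,0,0.5],
    [0,-1,-1,0,0,0,0.5],
    [0,-1,-1,0,0,0,0.5],
    [0,-1,-1,0,0,0,0.5]
  ]
}}

```text
time_s: 107.8
tcp_pos: [0.4306, -0.4421, 0.1952]
eef_rot: [0.0, 0.707, 0.707, 0.0]
ft_force: [-0.1, -0.9, 1.0]
gripper_width: 0.0459
```

Emit:
{"method": "move_arm", "body": {
  "plan": [
    [0,-0.5,0,0,0,0,0.5],
    [0,-1,0,0,0,0,0.5],
    [0,-1,0,0,0,0,0.5],
    [0,-1,0,0,0,0,0.5],
    [0,-1,0,0,0,0,0.5],
    [0,-1,0,0,0,0,0.5],
    [0,-1,0,0,0,0,0.5],
    [0,-1,0,0,0,0,0.5]
  ]
}}

```text
time_s: 108.8
tcp_pos: [0.3299, -0.4419, 0.1951]
eef_rot: [-0.0, 0.708, 0.707, 0.0]
ft_force: [0.3, 0.3, 0.7]
gripper_width: 0.046
```

```bash
python3 st.py; python3 tilt.py t20; python3 plugs.py a7 top; python3 - <<'E'
from h import *
n=np.load('pics/t20.npz');X=n['X'];img=n['img']; C=np.array([.560,-.0787]); r=np.hypot(*(X[...,:2]-C).transpose(2,0,1))
P=X[(r<.03)&(X[...,2]>.095)]; print('plug top',len(P),np.median(P,0))
cv2.imwrite('pics/fin.png',cv2.resize(img[140:330,210:480],(800,563),interpolation=2))
E
```

```text
[ 0.3299 -0.4419  0.1951] 89.92 [-0.029 -0.086  0.032] [0.3 0.3 0.7] 0.046 108.8
[ 0.3299 -0.4419  0.1952] 108.85 0.0461 [-0.6 -0.2 -1.1]
tilt -0.0004 x slope -0.0006 mid z 0.0376 1920
[ 0.3299 -0.4419  0.1952] 89.92 108.85 0.0461 [-0.6 -0.2 -1.1]
plug top 108 [ 0.56102566 -0.07939922  0.10053552]
```

View pics/fin.png

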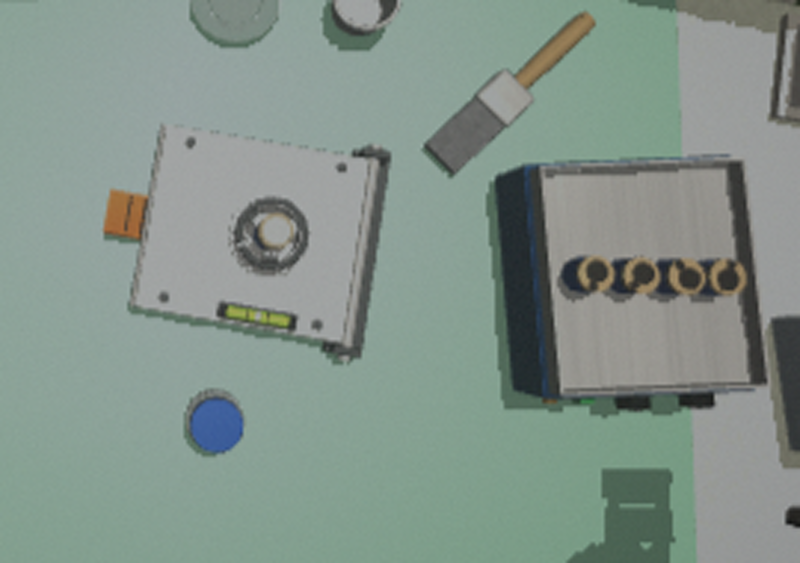

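All four spent plugs stand in the tray (row at y≈275). The wedge is in, the bubble (258,316) is centred and the plug is in the chuck. Handing in.

```bash
python3 -c "
from plant import bot
print(bot.close_job())"
```

```text
the job is handed in; nothing more can be done
None
```

I finished the whole job and handed it in at about 109 s of simulated time. No verdict was reported.

- **Wedge:** it went in thin end first, midway between the feet. At the end the plate's measured tilt was -0.0004 rad, and the vial bubble stood between its two lines.
- **Chuck and plug:** I opened the chuck only after the plate was level. The fresh plug went in blue end down and touched the chuck floor at 6 N. I then turned the sleeve clockwise about 75° in all. At the last reading, 3° before the end, the torque was 1.35 N m, and a mark on the sleeve showed it was turning with the hand, not slipping.
- **Plug height:** its top measured 0.1005 m against 0.102 m expected. The plate also read slightly low in that picture, so this is within camera error.
- **Spent plugs:** all four stand in the tray and none are left on the mat. One had been knocked to a new place during the run, and I found it again before picking it.

Three things went wrong or disagreed along the way:
- **Fingertips:** they sit about 16 mm behind the reported TCP, not 22 mm ahead as the text says. My first wedge grasp closed on air above it, and I corrected for this afterwards.
- **Sleeve grip:** my first try closed on the wider chuck base and pulled on the plate with about 19 N. I released it, checked the plate was still level and gripped higher.
- **Bystanders:** I did not re-measure them at the end. I avoided them on the way. The last picture did not cover all of the bench.

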